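# Seal the gasketed plate chamber and set its purge valve

## Robot

A 6-joint arm with a two-finger parallel gripper is mounted at the origin on the work surface. World frame = base frame: x ahead of the robot, y to its left, z up, the work surface at z = 0. Lengths are in m, angles in rad, forces in N, time in s.
With the tool pointing down it reaches from about 0.35 to 0.775 m from the base axis. Payload 5.5 kg.
Tool frame: the origin (TCP) lies midway between the tips of the shut fingers; the grasp point (between the pads) lies 19 mm behind it (env.tcp_to_grasp is the distance from the TCP to the grasp point, in m); z points along the fingers, y is the direction in which the jaws open and shut (so a half turn about z gives the same grasp; the last joint's range is limited). The gripper opens to 85 mm and grips with 20 to 120 N. Pads are 22 mm wide; open, the fingers measure 114 mm over their backs; the gripper's body (76 mm by 85 mm) begins 54 mm behind the grasp point. The pads swing forward as they close: fully open they stand 13 mm farther back than shut.
Start: joints at [1.178, 0.313, 0.046, 1.304, 0, 1.431], TCP at [0.144, 0.557, 0.231] pointing down, gripper open.
Joint ranges: [-2.76, 2.76], [-0.86, 1.69], [-1.03, 1.26], [-2.2, 2.34], [-1.47, 1.5], [-3.14, 3.14]. Speed limits (rad/s): [2.57, 2.57, 3.14, 3.14, 3.14, 3.14].

## Interface

Orientations are given as a unit quaternion [w, x, y, z].
In Python, from workcell import get_state, viewer, hand_in, finder, env gives the robot as it stands.
- The arm moves only by the tool arm_command, never from a script. Its argument "motion" is a list of rows, each an object of numbers: "x", "y", "z": the shift along the tool's x, y, z in mm; "rx", "ry", "rz": the turn, a rotation vector about the tool's x, y, z in degrees; "hand": the closure, from -1 (fully open) to 1 (shut). A call has 1 to 10 rows; each row is the pose to reach, as a shift and turn from the pose commanded when the call began, along the tool's axes at that moment; what a row does not reach only later rows make up. A row lasts 1/8 s, in which the tool goes at most 62.5 mm and 10.7 degrees, less where a joint would pass 70% of its speed; a pose out of reach is approached as far as the arm can. A call with a gripper value outside its range is refused whole. The fingers move at their own pace and stop on an object; "force" is the grip in N (left out, the last holds). Time passes only in rows, so rows that repeat a pose let the fingers close. It gives the time, the measured TCP pose, the force and the opening at its end, in the units of the state.
- get_state(): the state, without advancing time (a new reading comes with each control period).
- viewer.read_camera(name): name is "scene" or "side" or "wrist"; returns a dict with "image" (400x640x3 uint8, red, green, blue), "z_map" (400x640 float32, m along the optical axis (not along the pixel's ray), 0 where there is no reading), "intrinsics" (3x3 intrinsics, pixels), "rvec" (rotation vector, rad) and "tvec" (3), from world to camera coordinates, as OpenCV has them. Camera axes: x right, y down, z forward; pixel columns grow to the right and rows downward; lengths in m; the calibration is good to about 2 mm. A picture is of the moment at which its call begins.
- hand_in(): hands the job in, once; it reports no verdict.
Trained networks look in a picture, given as the dict that the camera call returned (one of the last four; its "shot" number tells which), for a name from the list of things; names that differ only in an ending like _2 or _b are one class to them, and where a whole thing is asked for, a point or a joint stands for the part that bears it (a point fixed in the world has none). Each returns a list of dicts, best first, with "score" (0 to 1); they miss things now and then, are a little off and sometimes report something else, mostly with a low value. They report only what shows in the picture. A call takes as long as a camera call.
- finder.find_in(picture, query): "at" ([column, row] in pixels, amid what is visible of it).
- finder.masks_of(picture, query): "region" (400x640 bool, what is visible of it) and "at" ([column, row] in pixels, amid what is visible of it).
The state is a dict: "clock": time; "joint_pos": joint angles; "qvel": joint speeds; "tau": joint torques, N m; "tcp_pos": TCP position; "orientation": TCP orientation; "wrist_force": force on the tool from outside, world axes, zero at the start; "ft_torque": the same for the moment, N m; "finger_gap": finger opening in m.
Only numpy, scipy, OpenCV 4.12 (cv2) and the standard library are available. Lean on these libraries where they do the work, as an engineer would, in place of code of your own. Each camera call takes 0.05 s, during which the arm holds its last target.

## Task

The lid of the white plate chamber is lying loose on its gasket. Press it down at the white studs round its edge, point by point and without ever leaning on it with more than 50 N, until the gasket is home and the lid sits flush on the tub all round. Then swing the red purge valve handle to half open, over the white mark, leaving the lid sealed and the other things on the bench where they are.

Things in the scene. Friction and masses are not known exactly. Their poses are not given: they have to be found in the camera images.
- tub: White airtight plate chamber fixed on feet 4 to 20 mm tall, 160 (its x) x 220 (its y) mm, rim 70 mm above the tub's underside. Origin at the centre of its underside (above the feet; heights below count from here); its x points away from the robot at yaw 0, z up. Six black gasket sections in its rim, one straight below each white stud, carry the lid. An orange line round the tub can be seen, from low down, below the lid's skirt wherever the lid is not home.
- lid: Blue lid, loose, stiff, 171 x 231 mm, 6 mm thick, clear window, 14 mm skirt that keeps it centred, about 0.26 kg. Origin at the centre of its underside. At first up to 6 mm proud; when home the rim stops it (about 35 N per mm), flat top 76 mm, studs 80 mm above the tub's underside. It rocks: pressing one point can lift the far side, and a point that sinks without resistance has only rocked. Pressing its middle works all six sections, over 80 N.
- stud_front_right (a point): Flat top of a white stud (12 mm across, 4 mm tall) on the lid's top face, near-robot long side, at the -y end: at x -66, y -95 mm from the lid's centre, 20 mm in from the lid's edge. It is 80 mm above the tub's underside when home, up to 86 mm at first. The gasket section below it stands firm up to about 12 N, gives way at 13 to 17 N for up to 6 mm and stays where it is left.
- stud_front_mid (a point): Flat top of a white stud (12 mm across, 4 mm tall) on the lid's top face, near-robot long side, at the middle: at x -66, y 0 mm from the lid's centre, 20 mm in from the lid's edge. It is 80 mm above the tub's underside when home, up to 86 mm at first. The gasket section below it stands firm up to about 12 N, gives way at 13 to 17 N for up to 6 mm and stays where it is left.
- stud_front_left (a point): Flat top of a white stud (12 mm across, 4 mm tall) on the lid's top face, near-robot long side, at the +y (valve) end: at x -66, y 95 mm from the lid's centre, 20 mm in from the lid's edge. It is 80 mm above the tub's underside when home, up to 86 mm at first. The gasket section below it stands firm up to about 12 N, gives way at 13 to 17 N for up to 6 mm and stays where it is left.
- stud_back_right (a point): Flat top of a white stud (12 mm across, 4 mm tall) on the lid's top face, far long side, at the -y end: at x 66, y -95 mm from the lid's centre, 20 mm in from the lid's edge. It is 80 mm above the tub's underside when home, up to 86 mm at first. The gasket section below it stands firm up to about 12 N, gives way at 13 to 17 N for up to 6 mm and stays where it is left.
- stud_back_mid (a point): Flat top of a white stud (12 mm across, 4 mm tall) on the lid's top face, far long side, at the middle: at x 66, y 0 mm from the lid's centre, 20 mm in from the lid's edge. It is 80 mm above the tub's underside when home, up to 86 mm at first. The gasket section below it stands firm up to about 12 N, gives way at 13 to 17 N for up to 6 mm and stays where it is left.
- stud_back_left (a point): Flat top of a white stud (12 mm across, 4 mm tall) on the lid's top face, far long side, at the +y (valve) end: at x 66, y 95 mm from the lid's centre, 20 mm in from the lid's edge. It is 80 mm above the tub's underside when home, up to 86 mm at first. The gasket section below it stands firm up to about 12 N, gives way at 13 to 17 N for up to 6 mm and stays where it is left.
- valve (a joint): Angle of the red purge valve handle on the tub's +y end, rad. 0 = closed, handle pointing along the tub's -x (towards the robot); it grows clockwise seen from above, to 1.57 = fully open, handle pointing along the tub's +y, away from the tub. Half open = 0.785, covering the long white mark on the grey dial. It stays where it is left; 2 N at its post moves it. At first 0 to 0.2.
- handle (a point): Upright red post (14 mm across, 34 mm tall, from 106 to 140 mm above the tub's underside) at the free end of the valve handle, 62 mm from the stem's axis; this point is at its middle, 123 mm above the tub's underside. Free all round. The dial below (56 mm radius) tops out at 99 mm, the red arm (13 mm wide) from stem to post at 115 mm above the tub's underside.
- stem (a point): Point on the vertical axis of the valve handle, 185 mm from the tub's centre along the tub's +y, at 123 mm above the tub's underside (level with the middle of the post).
- bottle: Bystander: amber reagent bottle, 60 mm across, 110 mm tall; loose; origin at the centre of its underside.
- spare_plate: Bystander: spare white well plate with yellow and teal wells, 86 x 128 x 14 mm; loose; origin at the centre of its underside.
- trough: Bystander: yellow open reagent trough, 75 x 128 x 28 mm; loose; origin at the centre of its underside.
- beaker: Bystander: clear beaker, 72 mm across, 90 mm tall; loose; origin at the centre of its underside.
- tip_box: Bystander: clear pipette tip box with an orange band, 85 x 125 x 60 mm; loose; origin at the centre of its underside.
- tube_rack: Bystander: green tube rack, 70 x 160 mm, 55 mm tall with tubes; loose; origin at the centre of its underside.

How it is judged:
By the outcome, as a careful person would: the job done as asked, in the order asked, and still so for the second after the job is handed in, with the robot touching nothing.
It also fails if it takes over 67 s, if anything falls off the work surface, if the arm or the gripper's body presses on something with over 40 N, if the wrist force passes 120 N, or if a joint passes its speed limit or range.

## Working session

There is one attempt and no reset: what is moved stays moved. The work goes in short steps, Python scripts to look and compute and a tool call to move; the robot and the scene stay as the last step left them, time stands still between calls to the robot, and variables do not carry over. Pictures are saved under pics/ and viewed, and the job is handed in when it is done.

Besides the shell and the picture viewer there is one more tool, called after "Call:" by a JSON object that holds its "op" and its "data". arm_command: Moves the arm, as the interface text tells. Its arguments: {"type":"object","properties":{"motion":{"type":"array","items":{"type":"object","properties":{"x":{"type":"number"},"y":{"type":"number"},"z":{"type":"number"},"rx":{"type":"number"},"ry":{"type":"number"},"rz":{"type":"number"},"hand":{"type":"number"}}}},"force":{"type":"number"}},"required":["motion"]}

```bash
mkdir -p pics; ls; cat > h.py <<'E'
import numpy as np, cv2
from workcell import get_state, viewer, hand_in, finder, env
def cam(n,save=None):
    p=viewer.read_camera(n)
    if save: cv2.imwrite('pics/'+save,p['image'][:,:,::-1])
    return p
def proj(p,X):
    r,_=cv2.projectPoints(np.atleast_2d(np.array(X,float)),p['rvec'],p['tvec'],p['intrinsics'],None); return r[:,0]
def RT(p): return cv2.Rodrigues(np.array(p['rvec'],float))[0],np.array(p['tvec'],float).ravel()
def cloud(p):
    R,t=RT(p);z=p['z_map'];K=p['intrinsics'];v,u=np.mgrid[:400,:640]
    c=np.stack([(u-K[0,2])/K[0,0]*z,(v-K[1,2])/K[1,1]*z,z],-1)
    w=(c-t)@R; w[z<=0]=np.nan; return w
def onplane(p,uv,h):
    R,t=RT(p);K=p['intrinsics'];d=R.T@np.linalg.inv(K)@np.array([uv[0],uv[1],1]);o=-R.T@t
    return o+d*(h-o[2])/d[2]
E
python3 - <<'E'
from h import *
s=get_state();print(s)
for n in ['scene','side','wrist']:
    p=cam(n,n+'0.png');R,t=RT(p);print(n,'cam at',-R.T@t,'fwd',R[2])
    w=cloud(p)
    for q in ['tub','lid','handle','stem','stud_front_mid']:
        r=finder.find_in(p,q) 
        print(q,[(np.round(a['score'],2),np.round(a['at']),np.round(w[int(a['at'][1]),int(a['at'][0])],3)) for a in r[:6]])
E
```

```text
pics
{'clock': 0.0, 'joint_pos': array([1.17836188e+00, 3.13997122e-01, 4.49622772e-02, 1.30359738e+00,
       2.87807021e-05, 1.43123069e+00]), 'qvel': array([ 9.07075325e-04, -4.40557520e-04, -3.94921223e-06,  7.59273971e-04,
       -3.94737707e-03, -9.88186303e-04]), 'tau': array([ 1.04506185e-05, -4.80634689e+01,  2.98526841e+01,  1.97438576e-02,
       -2.62000885e-04, -7.25434006e-06]), 'tcp_pos': array([0.1436371 , 0.55623668, 0.23040391]), 'orientation': array([-2.55189187e-04,  1.26097778e-01,  9.92017393e-01, -8.81881143e-04]), 'wrist_force': array([ 0.17170863, -0.21304601,  0.82530847]), 'ft_torque': array([ 0.02218634, -0.02938268,  0.06978918]), 'finger_gap': 0.08545580128392415}
scene cam at [ 1.20017595 -0.43104217  1.02409366] fwd [-0.54902224  0.31966773 -0.77226105]
tub [(np.float64(0.82), array([391., 206.]), array([0.64 , 0.152, 0.055])), (np.float64(0.75), array([336., 206.]), array([ 0.592, -0.006,  0.098]))]
lid [(np.float64(0.69), array([337., 208.]), array([ 0.596, -0.005,  0.098]))]
handle [(np.float64(0.76), array([401., 177.]), array([0.611, 0.193, 0.132]
[... 186 characters left out ...]
078666]
tub [(np.float64(0.77), array([302., 216.]), array([ 0.501, -0.013,  0.068]))]
lid [(np.float64(0.69), array([324., 194.]), array([ 0.582, -0.012,  0.099]))]
handle [(np.float64(0.48), array([279., 152.]), array([0.601, 0.192, 0.133])), (np.float64(0.34), array([324., 197.]), array([ 0.57 , -0.024,  0.101]))]
stem [(np.float64(0.8), array([304., 221.]), array([ 0.498, -0.023,  0.063])), (np.float64(0.6), array([322., 194.]), array([ 0.578, -0.009,  0.099]))]
stud_front_mid [(np.float64(0.66), array([323., 193.]), array([ 0.58 , -0.011,  0.099]))]
wrist cam at [0.06378991 0.57908541 0.37378081] fwd [ 0.31011391 -0.07913309 -0.94740029]
tub []
lid []
handle []
stem []
stud_front_mid []
```

View pics/scene0.png

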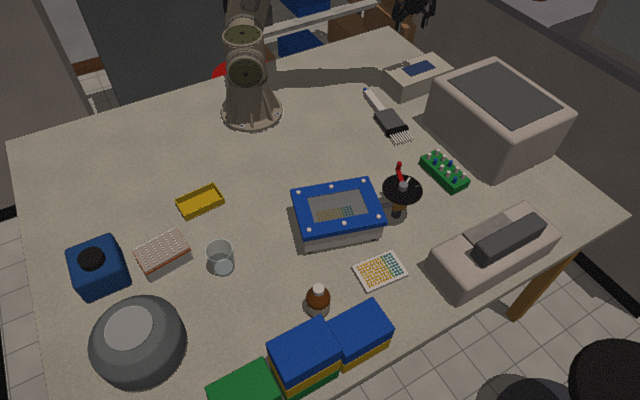

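View pics/side0.png

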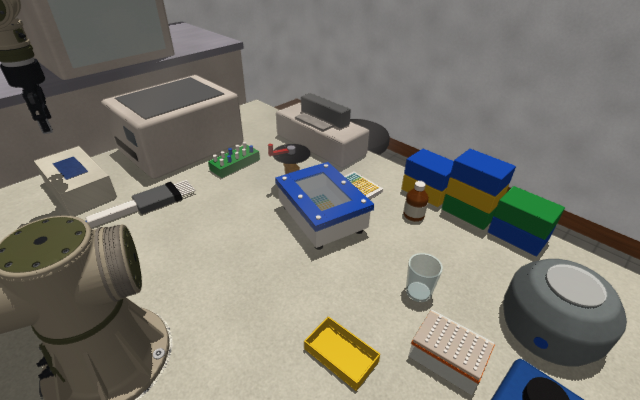

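```bash
python3 - <<'E'
from h import *
for n,(x0,x1,y0,y1) in {'scene':(280,440,150,260),'side':(260,400,130,255)}.items():
    p=cam(n); im=p['image'][y0:y1,x0:x1,::-1]
    cv2.imwrite(f'pics/{n}z.png',cv2.resize(im,None,fx=5,fy=5,interpolation=cv2.INTER_CUBIC)[:600,:800])
    hsv=cv2.cvtColor(p['image'],cv2.COLOR_RGB2HSV)
    wm=((hsv[...,1]<80)&(hsv[...,2]>150)).astype(np.uint8)
    nn,l,st,c=cv2.connectedComponentsWithStats(wm)
    w=cloud(p)
    for i in range(1,nn):
        u,v=c[i]
        if x0<u<x1 and y0<v<y1 and 3<st[i,4]<60: print(n,np.round(c[i],1),st[i,4],np.round(w[int(v),int(u)],3))
E
```

```text
scene [429.  153.5] 6 [0.522 0.386 0.054]
scene [363.1 179.9] 8 [0.548 0.111 0.102]
scene [407.8 179.5] 4 [0.621 0.209 0.12 ]
scene [330.9 185.9] 8 [0.524 0.016 0.105]
scene [298.  191.5] 6 [ 0.499 -0.073  0.105]
scene [378.1 215.9] 8 [0.676 0.074 0.103]
scene [343.7 222.3] 10 [ 0.649 -0.019  0.102]
scene [308.6 229.1] 11 [ 0.626 -0.112  0.105]
side [325.5 164.8] 10 [0.682 0.08  0.103]
side [284.2 177.6] 9 [0.55  0.11  0.106]
side [343.2 181.6] 9 [ 0.651 -0.017  0.106]
side [359.5 184.5] 4 [0.775 0.021 0.016]
side [370.  187.3] 7 [ 0.79  -0.011  0.013]
side [300.  195.8] 13 [0.527 0.021 0.103]
side [363.  200.2] 13 [ 0.625 -0.108  0.105]
side [318.  216.5] 16 [ 0.501 -0.07   0.102]
```

View pics/scenez.png

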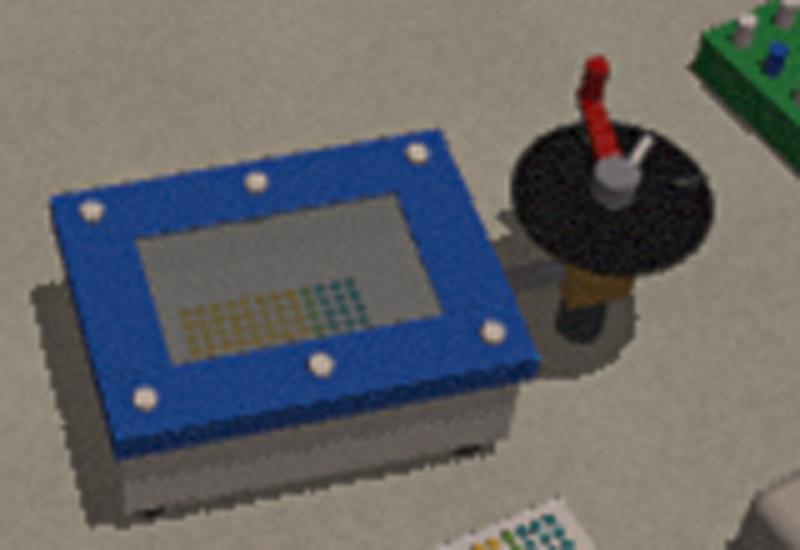

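View pics/sidez.png

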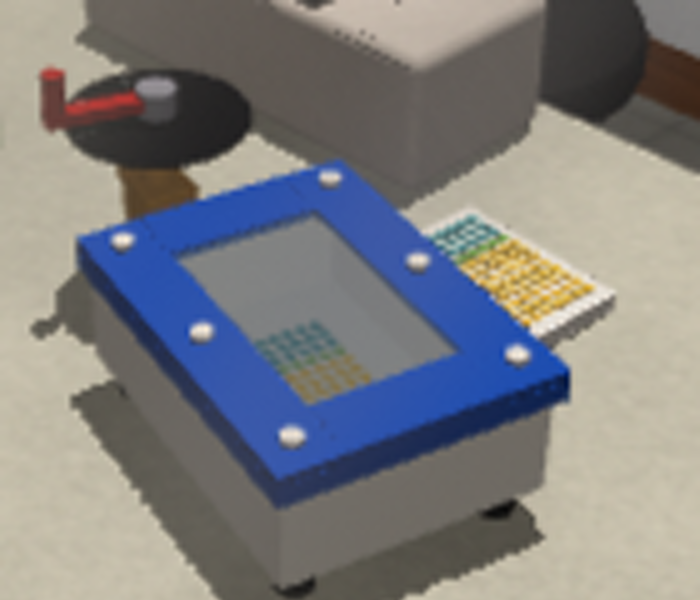

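```bash
cat > fit.py <<'E'
from h import *
from scipy.optimize import least_squares
from scipy.spatial.transform import Rotation as Ro
S=[('FR',-66,-95),('FM',-66,0),('FL',-66,95),('BR',66,-95),('BM',66,0),('BL',66,95)]
P=np.array([[a,b,10] for _,a,b in S])/1000
a=cam('scene');b=cam('side')
sc=np.array([[298,191.5],[330.9,185.9],[363.1,179.9],[308.6,229.1],[343.7,222.3],[378.1,215.9]])
sd=np.array([[318,216.5],[300,195.8],[284.2,177.6],[363,200.2],[343.2,181.6],[325.5,164.8]])
def W(q): return Ro.from_euler('zxy',q[3:6]).apply(P)+q[:3]
f=lambda q:np.r_[(proj(a,W(q))-sc).ravel(),(proj(b,W(q))-sd).ravel()]
r=least_squares(f,[.59,0,.09,-.26,0,0],x_scale=[.01,.01,.01,.1,.1,.1])
print(np.round(r.x,4),np.round(r.fun,1)); w=W(r.x)
for s,x in zip(S,w): print(s[0],np.round(x,4))
q=r.x
R=Ro.from_euler('z',q[3])
print('stem',R.apply([0,.185,0])+q[:3])
E
python3 fit.py
```

```text
[ 5.885e-01  2.000e-04  9.320e-02 -2.803e-01  3.000e-04 -6.600e-03] [ 0.1 -0.2  0.2 -0.4  0.2 -0.   0.2 -0.3  0.3 -0.2  0.2 -0.3  0.2  0.3
  0.1  0.1  0.1  0.1  0.4  0.3  0.2  0.1  0.3  0.4]
FR [ 0.4987 -0.0729  0.1025]
FM [0.525  0.0184 0.1028]
FL [0.5513 0.1097 0.103 ]
BR [ 0.6256 -0.1094  0.1034]
BM [ 0.6518 -0.0181  0.1036]
BL [0.6781 0.0732 0.1038]
stem [0.63965968 0.17794924 0.0931626 ]
```

```bash
cat > to.py <<'E'
import sys
from h import *
from scipy.spatial.transform import Rotation as Ro
s=get_state();o=s['orientation'];R=Ro.from_quat([o[1],o[2],o[3],o[0]])
print('t',s['clock'],'tcp',np.round(s['tcp_pos'],4),'f',np.round(s['wrist_force'],2),'gap',s['finger_gap'])
print('rotvec to down-aligned y=(.277,.961):')
y=np.array([np.sin(.2803),np.cos(.2803),0]);z=np.array([0,0,-1.]);T=Ro.from_matrix(np.c_[np.cross(y,z),y,z])
print(np.round((R.inv()*T).as_rotvec(degrees=True),2))
for a in sys.argv[1:]:
    t=np.array(eval(a)); print(a,np.round(R.inv().apply(t-s['tcp_pos'])*1000,1))
E
python3 to.py .4987,-.0729,.23 .4987,-.0729,.115 .525,.0184,.115
```

```text
t 1.1 tcp [0.1438 0.5567 0.2313] f [-0.18  0.14  0.28] gap 0.08562240268019713
rotvec to down-aligned y=(.277,.961):
[0.   0.   1.57]
.4987,-.0729,.23 [-501.1 -520.9    1.3]
.4987,-.0729,.115 [-501.1 -520.9  116.3]
.525,.0184,.115 [-503.7 -425.9  116.3]
```

Call:
{"op": "arm_command", "data": {"motion": [{"x": -501,"y": -521,"z": 0,"rz": 1.6,"hand": 1},{"x": -501,"y": -521,"z": 0,"rz": 1.6,"hand": 1},{"x": -501,"y": -521,"z": 0,"rz": 1.6,"hand": 1},{"x": -501,"y": -521,"z": 0,"rz": 1.6,"hand": 1},{"x": -501,"y": -521,"z": 0,"rz": 1.6,"hand": 1},{"x": -501,"y": -521,"z": 0,"rz": 1.6,"hand": 1},{"x": -501,"y": -521,"z": 0,"rz": 1.6,"hand": 1},{"x": -501,"y": -521,"z": 0,"rz": 1.6,"hand": 1},{"x": -501,"y": -521,"z": 0,"rz": 1.6,"hand": 1},{"x": -501,"y": -521,"z": 0,"rz": 1.6,"hand": 1}]}}

```text
invalid input at $.motion[0]: expected keys x, y, z, rx, ry, rz, hand
```

```bash
python3 to.py .4987,-.0729,.12 .525,.0184,.12
```

```text
t 1.1 tcp [0.1438 0.5567 0.2313] f [-0.18  0.14  0.28] gap 0.08562240268019713
rotvec to down-aligned y=(.277,.961):
[0.   0.   1.57]
.4987,-.0729,.12 [-501.1 -520.9  111.3]
.525,.0184,.12 [-503.7 -425.9  111.3]
```

Call:
{"op": "arm_command", "data": {"motion": [{"x": -501,"y": -521,"z": 0,"rx": 0,"ry": 0,"rz": 1.6,"hand": 1},{"x": -501,"y": -521,"z": 0,"rx": 0,"ry": 0,"rz": 1.6,"hand": 1},{"x": -501,"y": -521,"z": 0,"rx": 0,"ry": 0,"rz": 1.6,"hand": 1},{"x": -501,"y": -521,"z": 0,"rx": 0,"ry": 0,"rz": 1.6,"hand": 1},{"x": -501,"y": -521,"z": 0,"rx": 0,"ry": 0,"rz": 1.6,"hand": 1},{"x": -501,"y": -521,"z": 0,"rx": 0,"ry": 0,"rz": 1.6,"hand": 1},{"x": -501,"y": -521,"z": 0,"rx": 0,"ry": 0,"rz": 1.6,"hand": 1},{"x": -501,"y": -521,"z": 0,"rx": 0,"ry": 0,"rz": 1.6,"hand": 1},{"x": -501,"y": -521,"z": 0,"rx": 0,"ry": 0,"rz": 1.6,"hand": 1},{"x": -501,"y": -521,"z": 0,"rx": 0,"ry": 0,"rz": 1.6,"hand": 1}]}}

```text
clock: 2.35
tcp_pos: [0.4514, 0.0102, 0.2317]
orientation: [0.001, 0.14, 0.99, 0.0]
wrist_force: [1.2, 0.3, 0.5]
finger_gap: -0.0001
```

```bash
python3 to.py .4987,-.0729,.12 .525,.0184,.12
```

```text
t 2.35 tcp [0.4514 0.0102 0.2317] f [1.16 0.33 0.53] gap -0.00011410324604830254
rotvec to down-aligned y=(.277,.961):
[ 0.03  0.07 -0.05]
.4987,-.0729,.12 [-68.3 -66.7 111.7]
.525,.0184,.12 [-68.3  28.3 111.7]
```

Call:
{"op": "arm_command", "data": {"motion": [{"x": -68,"y": -67,"z": 40,"rx": 0,"ry": 0,"rz": 0,"hand": 1},{"x": -68,"y": -67,"z": 80,"rx": 0,"ry": 0,"rz": 0,"hand": 1},{"x": -68,"y": -67,"z": 110,"rx": 0,"ry": 0,"rz": 0,"hand": 1},{"x": -68,"y": -67,"z": 110,"rx": 0,"ry": 0,"rz": 0,"hand": 1}]}}

```text
clock: 2.85
tcp_pos: [0.4951, -0.0709, 0.1187]
orientation: [-0.003, 0.141, 0.99, 0.001]
wrist_force: [-1.0, -0.5, -0.3]
finger_gap: 0.0001
```

```bash
python3 to.py .4987,-.0729,.104 .525,.0184,.104
```

```text
t 2.85 tcp [ 0.4951 -0.0709  0.1187] f [-1.   -0.5  -0.32] gap 0.00012768830600681498
rotvec to down-aligned y=(.277,.961):
[ 0.02 -0.36 -0.1 ]
.4987,-.0729,.104 [-4.1 -1.  14.7]
.525,.0184,.104 [-4.  94.1 14.7]
```

Call:
{"op": "arm_command", "data": {"motion": [{"x": -3,"y": -1,"z": 10,"rx": 0,"ry": 0,"rz": 0,"hand": 1},{"x": -3,"y": -1,"z": 12,"rx": 0,"ry": 0,"rz": 0,"hand": 1},{"x": -3,"y": -1,"z": 12,"rx": 0,"ry": 0,"rz": 0,"hand": 1}]}}

```text
clock: 3.22
tcp_pos: [0.5005, -0.0725, 0.1102]
orientation: [0.001, 0.14, 0.99, -0.0]
wrist_force: [0.8, 0.3, 1.2]
finger_gap: -0.0001
```

```bash
python3 to.py .4987,-.0729,.104 .525,.0184,.104; python3 -c "
from h import *
p=cam('side');cv2.imwrite('pics/a1.png',cv2.resize(p['image'][120:260,250:410,::-1],None,fx=4,fy=4,interpolation=2))"
```

```text
t 3.225 tcp [ 0.5005 -0.0725  0.1102] f [0.8  0.31 1.2 ] gap -6.58719129813831e-05
rotvec to down-aligned y=(.277,.961):
[0.   0.09 0.02]
.4987,-.0729,.104 [ 1.6 -0.9  6.2]
.525,.0184,.104 [ 1.6 94.1  6.2]
```

View pics/a1.png

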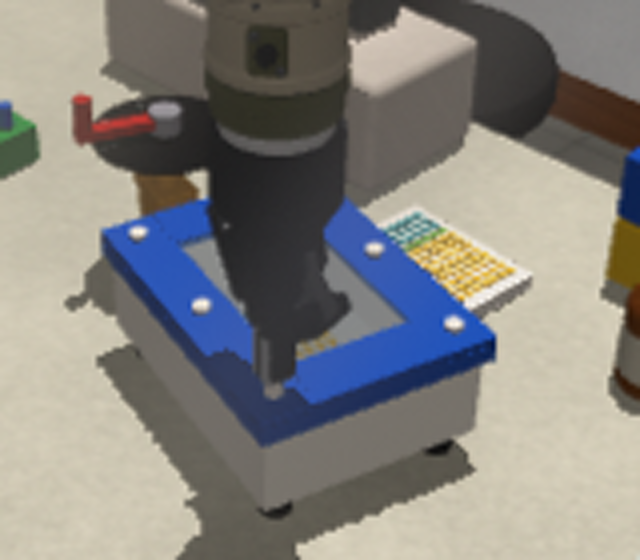

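Call:
{"op": "arm_command", "data": {"motion": [{"x": 1,"y": -1,"z": 4,"rx": 0,"ry": 0,"rz": 0,"hand": 1},{"x": 1,"y": -1,"z": 5,"rx": 0,"ry": 0,"rz": 0,"hand": 1},{"x": 1,"y": -1,"z": 5,"rx": 0,"ry": 0,"rz": 0,"hand": 1}]}}

```text
clock: 3.65
tcp_pos: [0.4986, -0.0734, 0.1042]
orientation: [-0.0, 0.14, 0.99, 0.0]
wrist_force: [0.4, 0.7, 0.8]
finger_gap: -0.0001
```

Call:
{"op": "arm_command", "data": {"motion": [{"x": 0,"y": 0,"z": 1,"rx": 0,"ry": 0,"rz": 0,"hand": 1},{"x": 0,"y": 0,"z": 1.5,"rx": 0,"ry": 0,"rz": 0,"hand": 1}]}}

```text
clock: 3.9
tcp_pos: [0.4988, -0.0735, 0.1039]
orientation: [0.0, 0.14, 0.99, -0.0]
wrist_force: [-4.6, 1.1, 11.3]
finger_gap: 0.0003
```

Call:
{"op": "arm_command", "data": {"motion": [{"x": 0,"y": 0,"z": 0.7,"rx": 0,"ry": 0,"rz": 0,"hand": 1},{"x": 0,"y": 0,"z": 1.4,"rx": 0,"ry": 0,"rz": 0,"hand": 1}]}}

```text
clock: 4.15
tcp_pos: [0.4988, -0.0735, 0.1034]
orientation: [0.001, 0.14, 0.99, -0.0]
wrist_force: [-6.0, 1.0, 16.4]
finger_gap: -0.0002
```

Call:
{"op": "arm_command", "data": {"motion": [{"x": 0,"y": 0,"z": 0.7,"rx": 0,"ry": 0,"rz": 0,"hand": 1},{"x": 0,"y": 0,"z": 1.4,"rx": 0,"ry": 0,"rz": 0,"hand": 1}]}}

```text
clock: 4.4
tcp_pos: [0.4987, -0.0736, 0.1021]
orientation: [0.001, 0.14, 0.99, -0.0]
wrist_force: [-7.3, 0.9, 17.7]
finger_gap: -0.0002
```

Call:
{"op": "arm_command", "data": {"motion": [{"x": 0,"y": 0,"z": 0.7,"rx": 0,"ry": 0,"rz": 0,"hand": 1},{"x": 0,"y": 0,"z": 1.4,"rx": 0,"ry": 0,"rz": 0,"hand": 1},{"x": 0,"y": 0,"z": 1.4,"rx": 0,"ry": 0,"rz": 0,"hand": 1}]}}

```text
clock: 4.78
tcp_pos: [0.4986, -0.0737, 0.1007]
orientation: [0.001, 0.14, 0.99, -0.0]
wrist_force: [-6.9, 0.9, 17.0]
finger_gap: 0.0001
```

Call:
{"op": "arm_command", "data": {"motion": [{"x": 0,"y": 0,"z": 0.7,"rx": 0,"ry": 0,"rz": 0,"hand": 1},{"x": 0,"y": 0,"z": 1.4,"rx": 0,"ry": 0,"rz": 0,"hand": 1},{"x": 0,"y": 0,"z": 1.4,"rx": 0,"ry": 0,"rz": 0,"hand": 1}]}}

```text
clock: 5.15
tcp_pos: [0.4986, -0.0738, 0.0999]
orientation: [0.001, 0.14, 0.99, -0.001]
wrist_force: [-8.5, 1.1, 22.1]
finger_gap: 0.0003
```

Call:
{"op": "arm_command", "data": {"motion": [{"x": 0,"y": 0,"z": 0.7,"rx": 0,"ry": 0,"rz": 0,"hand": 1},{"x": 0,"y": 0,"z": 0.7,"rx": 0,"ry": 0,"rz": 0,"hand": 1}]}}

```text
clock: 5.4
tcp_pos: [0.4986, -0.0738, 0.0997]
orientation: [0.001, 0.14, 0.99, -0.001]
wrist_force: [-8.8, 1.7, 25.1]
finger_gap: 0.0002
```

Call:
{"op": "arm_command", "data": {"motion": [{"x": 0,"y": 0,"z": -18,"rx": 0,"ry": 0,"rz": 0,"hand": 1},{"x": 0,"y": 50,"z": -18,"rx": 0,"ry": 0,"rz": 0,"hand": 1},{"x": 0,"y": 95,"z": -18,"rx": 0,"ry": 0,"rz": 0,"hand": 1},{"x": 0,"y": 95,"z": -9,"rx": 0,"ry": 0,"rz": 0,"hand": 1},{"x": 0,"y": 95,"z": -9,"rx": 0,"ry": 0,"rz": 0,"hand": 1},{"x": 0,"y": 95,"z": -9,"rx": 0,"ry": 0,"rz": 0,"hand": 1}]}}

```text
clock: 6.15
tcp_pos: [0.5247, 0.0169, 0.1053]
orientation: [-0.0, 0.141, 0.99, -0.0]
wrist_force: [-0.4, -0.8, -0.7]
finger_gap: -0.0001
```

```bash
python3 to.py .525,.0184,.104; python3 -c "
from h import *
p=cam('side');cv2.imwrite('pics/a2.png',cv2.resize(p['image'][120:260,250:410,::-1],None,fx=4,fy=4,interpolation=2))"
```

```text
t 6.15 tcp [0.5247 0.0169 0.1053] f [-0.37 -0.8  -0.73] gap -0.00013204667089983943
rotvec to down-aligned y=(.277,.961):
[-0.02 -0.04 -0.1 ]
.525,.0184,.104 [0.1 1.5 1.3]
```

View pics/a2.png

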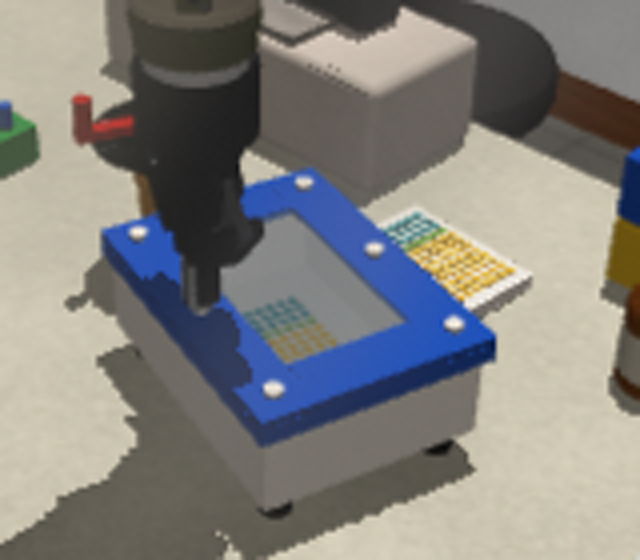

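Call:
{"op": "arm_command", "data": {"motion": [{"x": 0,"y": 1,"z": 2,"rx": 0,"ry": 0,"rz": 0,"hand": 1},{"x": 0,"y": 1,"z": 3.5,"rx": 0,"ry": 0,"rz": 0,"hand": 1},{"x": 0,"y": 1,"z": 4.2,"rx": 0,"ry": 0,"rz": 0,"hand": 1}]}}

```text
clock: 6.58
tcp_pos: [0.5256, 0.0177, 0.1036]
orientation: [0.001, 0.141, 0.99, -0.001]
wrist_force: [-6.9, -1.3, 17.7]
finger_gap: 0.0001
```

Call:
{"op": "arm_command", "data": {"motion": [{"x": 0,"y": 0,"z": 0.7,"rx": 0,"ry": 0,"rz": 0,"hand": 1},{"x": 0,"y": 0,"z": 1.4,"rx": 0,"ry": 0,"rz": 0,"hand": 1},{"x": 0,"y": 0,"z": 2.0,"rx": 0,"ry": 0,"rz": 0,"hand": 1}]}}

```text
clock: 6.95
tcp_pos: [0.5253, 0.0176, 0.102]
orientation: [0.001, 0.14, 0.99, -0.001]
wrist_force: [-6.4, -2.3, 20.1]
finger_gap: 0.0002
```

Call:
{"op": "arm_command", "data": {"motion": [{"x": 0,"y": 0,"z": 0.7,"rx": 0,"ry": 0,"rz": 0,"hand": 1},{"x": 0,"y": 0,"z": 1.4,"rx": 0,"ry": 0,"rz": 0,"hand": 1},{"x": 0,"y": 0,"z": 2.0,"rx": 0,"ry": 0,"rz": 0,"hand": 1}]}}

```text
clock: 7.32
tcp_pos: [0.5254, 0.0176, 0.1017]
orientation: [0.001, 0.14, 0.99, -0.001]
wrist_force: [-12.1, -0.4, 35.4]
finger_gap: 0.0002
```

Call:
{"op": "arm_command", "data": {"motion": [{"x": 0,"y": 0,"z": -18,"rx": 0,"ry": 0,"rz": 0,"hand": 1},{"x": 0,"y": 50,"z": -18,"rx": 0,"ry": 0,"rz": 0,"hand": 1},{"x": 0,"y": 95,"z": -18,"rx": 0,"ry": 0,"rz": 0,"hand": 1},{"x": 0,"y": 95,"z": -10,"rx": 0,"ry": 0,"rz": 0,"hand": 1},{"x": 0,"y": 95,"z": -9,"rx": 0,"ry": 0,"rz": 0,"hand": 1},{"x": 0,"y": 95,"z": -9,"rx": 0,"ry": 0,"rz": 0,"hand": 1}]}}

```text
clock: 8.07
tcp_pos: [0.5511, 0.109, 0.106]
orientation: [-0.001, 0.141, 0.99, -0.0]
wrist_force: [0.0, 0.1, 0.2]
finger_gap: 0.0002
```

```bash
python3 to.py .5513,.1097,.104; python3 -c "
from h import *
p=cam('side');cv2.imwrite('pics/a3.png',cv2.resize(p['image'][120:260,250:410,::-1],None,fx=4,fy=4,interpolation=2))"
```

```text
t 8.075 tcp [0.5511 0.109  0.106 ] f [0.01 0.07 0.17] gap 0.00016973353835094044
rotvec to down-aligned y=(.277,.961):
[-0.03 -0.05 -0.11]
.5513,.1097,.104 [0.  0.8 2. ]
```

View pics/a3.png

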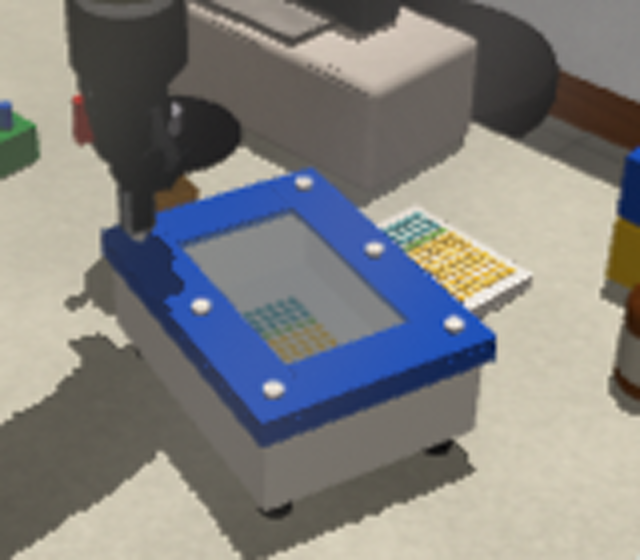

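Call:
{"op": "arm_command", "data": {"motion": [{"x": 0,"y": 0.5,"z": 2.5,"rx": 0,"ry": 0,"rz": 0,"hand": 1},{"x": 0,"y": 0.5,"z": 4,"rx": 0,"ry": 0,"rz": 0,"hand": 1},{"x": 0,"y": 0.5,"z": 4.7,"rx": 0,"ry": 0,"rz": 0,"hand": 1}]}}

```text
clock: 8.5
tcp_pos: [0.5521, 0.1097, 0.1034]
orientation: [0.001, 0.14, 0.99, -0.0]
wrist_force: [-4.3, -1.8, 12.6]
finger_gap: 0.0001
```

Call:
{"op": "arm_command", "data": {"motion": [{"x": 0,"y": 0,"z": 0.7,"rx": 0,"ry": 0,"rz": 0,"hand": 1},{"x": 0,"y": 0,"z": 1.4,"rx": 0,"ry": 0,"rz": 0,"hand": 1}]}}

```text
clock: 8.75
tcp_pos: [0.552, 0.1098, 0.1022]
orientation: [0.001, 0.14, 0.99, -0.0]
wrist_force: [-5.1, -1.5, 12.3]
finger_gap: 0.0
```

Call:
{"op": "arm_command", "data": {"motion": [{"x": 0,"y": 0,"z": 0.7,"rx": 0,"ry": 0,"rz": 0,"hand": 1},{"x": 0,"y": 0,"z": 1.4,"rx": 0,"ry": 0,"rz": 0,"hand": 1},{"x": 0,"y": 0,"z": 2.1,"rx": 0,"ry": 0,"rz": 0,"hand": 1}]}}

```text
clock: 9.12
tcp_pos: [0.552, 0.1099, 0.1006]
orientation: [0.001, 0.14, 0.99, -0.0]
wrist_force: [-5.8, -0.8, 16.7]
finger_gap: -0.0
```

Call:
{"op": "arm_command", "data": {"motion": [{"x": 0,"y": 0,"z": 0.7,"rx": 0,"ry": 0,"rz": 0,"hand": 1},{"x": 0,"y": 0,"z": 1.0,"rx": 0,"ry": 0,"rz": 0,"hand": 1}]}}

```text
clock: 9.38
tcp_pos: [0.552, 0.11, 0.0998]
orientation: [0.001, 0.14, 0.99, -0.0]
wrist_force: [-7.0, -1.4, 18.5]
finger_gap: -0.0001
```

Call:
{"op": "arm_command", "data": {"motion": [{"x": 0,"y": 0,"z": 0.7,"rx": 0,"ry": 0,"rz": 0,"hand": 1},{"x": 0,"y": 0,"z": 1.0,"rx": 0,"ry": 0,"rz": 0,"hand": 1},{"x": 0,"y": 0,"z": 1.0,"rx": 0,"ry": 0,"rz": 0,"hand": 1}]}}

```text
clock: 9.75
tcp_pos: [0.5521, 0.11, 0.0996]
orientation: [0.001, 0.14, 0.99, 0.0]
wrist_force: [-8.0, -1.1, 22.5]
finger_gap: -0.0004
```

Call:
{"op": "arm_command", "data": {"motion": [{"x": 0,"y": 0,"z": 0.8,"rx": 0,"ry": 0,"rz": 0,"hand": 1},{"x": 0,"y": 0,"z": 0.8,"rx": 0,"ry": 0,"rz": 0,"hand": 1}]}}

```text
clock: 10.0
tcp_pos: [0.5521, 0.1101, 0.0994]
orientation: [0.002, 0.14, 0.99, 0.0]
wrist_force: [-8.2, -1.0, 24.3]
finger_gap: -0.0003
```

Call:
{"op": "arm_command", "data": {"motion": [{"x": 0,"y": 0,"z": -20,"rx": 0,"ry": 0,"rz": 0,"hand": 1},{"x": -50,"y": 0,"z": -20,"rx": 0,"ry": 0,"rz": 0,"hand": 1},{"x": -100,"y": 0,"z": -20,"rx": 0,"ry": 0,"rz": 0,"hand": 1},{"x": -132,"y": 0,"z": -20,"rx": 0,"ry": 0,"rz": 0,"hand": 1},{"x": -132,"y": 0,"z": -14,"rx": 0,"ry": 0,"rz": 0,"hand": 1},{"x": -132,"y": 0,"z": -12.5,"rx": 0,"ry": 0,"rz": 0,"hand": 1},{"x": -132,"y": 0,"z": -12.5,"rx": 0,"ry": 0,"rz": 0,"hand": 1}]}}

```text
clock: 10.88
tcp_pos: [0.6773, 0.0743, 0.1075]
orientation: [-0.001, 0.14, 0.99, -0.0]
wrist_force: [0.5, 0.0, -0.2]
finger_gap: 0.0001
```

```bash
python3 to.py .6781,.0732,.104; python3 -c "
from h import *
p=cam('side');cv2.imwrite('pics/a4.png',cv2.resize(p['image'][120:260,250:410,::-1],None,fx=4,fy=4,interpolation=2))"
```

```text
t 10.875 tcp [0.6773 0.0743 0.1075] f [ 0.46  0.   -0.16] gap 0.00013837990422998917
rotvec to down-aligned y=(.277,.961):
[-0.01 -0.08 -0.  ]
.6781,.0732,.104 [-1.1 -0.8  3.5]
```

View pics/a4.png

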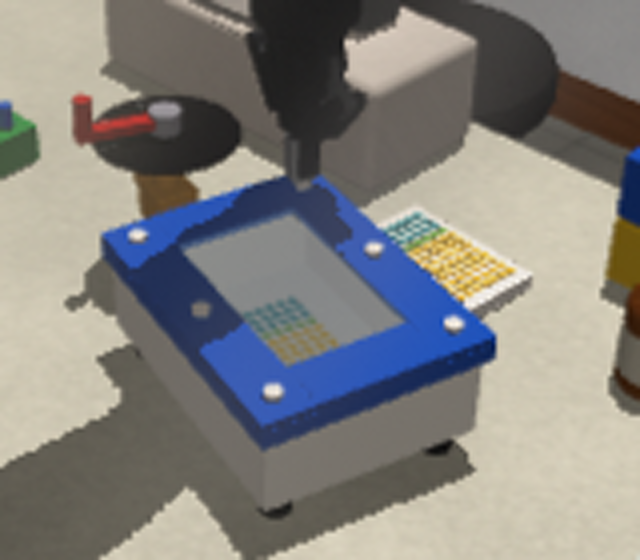

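Call:
{"op": "arm_command", "data": {"motion": [{"x": 0,"y": -1,"z": 2,"rx": 0,"ry": 0,"rz": 0,"hand": 1},{"x": 0,"y": -1,"z": 3.5,"rx": 0,"ry": 0,"rz": 0,"hand": 1},{"x": 0,"y": -1,"z": 4.5,"rx": 0,"ry": 0,"rz": 0,"hand": 1}]}}

```text
clock: 11.3
tcp_pos: [0.6782, 0.0732, 0.105]
orientation: [0.001, 0.14, 0.99, 0.0]
wrist_force: [-4.2, 1.0, 10.6]
finger_gap: -0.0005
```

Call:
{"op": "arm_command", "data": {"motion": [{"x": 0,"y": 0,"z": 0.7,"rx": 0,"ry": 0,"rz": 0,"hand": 1},{"x": 0,"y": 0,"z": 1.4,"rx": 0,"ry": 0,"rz": 0,"hand": 1}]}}

```text
clock: 11.55
tcp_pos: [0.6783, 0.0732, 0.1048]
orientation: [0.001, 0.14, 0.99, 0.0]
wrist_force: [-5.8, -0.7, 14.2]
finger_gap: -0.0004
```

Call:
{"op": "arm_command", "data": {"motion": [{"x": 0,"y": 0,"z": 0.7,"rx": 0,"ry": 0,"rz": 0,"hand": 1},{"x": 0,"y": 0,"z": 1.4,"rx": 0,"ry": 0,"rz": 0,"hand": 1},{"x": 0,"y": 0,"z": 2.1,"rx": 0,"ry": 0,"rz": 0,"hand": 1}]}}

```text
clock: 11.92
tcp_pos: [0.6783, 0.0733, 0.1032]
orientation: [0.001, 0.14, 0.99, 0.0]
wrist_force: [-5.5, 0.8, 15.9]
finger_gap: 0.0001
```

Call:
{"op": "arm_command", "data": {"motion": [{"x": 0,"y": 0,"z": 0.7,"rx": 0,"ry": 0,"rz": 0,"hand": 1},{"x": 0,"y": 0,"z": 1.4,"rx": 0,"ry": 0,"rz": 0,"hand": 1}]}}

```text
clock: 12.18
tcp_pos: [0.6784, 0.0734, 0.102]
orientation: [0.001, 0.14, 0.99, 0.0]
wrist_force: [-6.1, 0.1, 16.0]
finger_gap: -0.0001
```

Call:
{"op": "arm_command", "data": {"motion": [{"x": 0,"y": 0,"z": 0.7,"rx": 0,"ry": 0,"rz": 0,"hand": 1},{"x": 0,"y": 0,"z": 1.4,"rx": 0,"ry": 0,"rz": 0,"hand": 1},{"x": 0,"y": 0,"z": 2.1,"rx": 0,"ry": 0,"rz": 0,"hand": 1}]}}

```text
clock: 12.55
tcp_pos: [0.6786, 0.0735, 0.1002]
orientation: [0.002, 0.14, 0.99, 0.0]
wrist_force: [-6.9, 0.9, 17.8]
finger_gap: -0.0
```

Call:
{"op": "arm_command", "data": {"motion": [{"x": 0,"y": 0,"z": 0.8,"rx": 0,"ry": 0,"rz": 0,"hand": 1},{"x": 0,"y": 0,"z": 0.8,"rx": 0,"ry": 0,"rz": 0,"hand": 1}]}}

```text
clock: 12.8
tcp_pos: [0.6787, 0.0736, 0.0998]
orientation: [0.002, 0.14, 0.99, 0.001]
wrist_force: [-7.3, 1.7, 18.4]
finger_gap: 0.0
```

Call:
{"op": "arm_command", "data": {"motion": [{"x": 0,"y": 0,"z": 0.7,"rx": 0,"ry": 0,"rz": 0,"hand": 1},{"x": 0,"y": 0,"z": 1.2,"rx": 0,"ry": 0,"rz": 0,"hand": 1},{"x": 0,"y": 0,"z": 1.2,"rx": 0,"ry": 0,"rz": 0,"hand": 1}]}}

```text
clock: 13.18
tcp_pos: [0.6787, 0.0735, 0.0996]
orientation: [0.002, 0.14, 0.99, 0.001]
wrist_force: [-9.0, 2.0, 22.8]
finger_gap: -0.0006
```

Call:
{"op": "arm_command", "data": {"motion": [{"x": 0,"y": 0,"z": -20,"rx": 0,"ry": 0,"rz": 0,"hand": 1},{"x": 0,"y": -50,"z": -20,"rx": 0,"ry": 0,"rz": 0,"hand": 1},{"x": 0,"y": -95,"z": -20,"rx": 0,"ry": 0,"rz": 0,"hand": 1},{"x": 0,"y": -95,"z": -14,"rx": 0,"ry": 0,"rz": 0,"hand": 1},{"x": 0,"y": -95,"z": -12,"rx": 0,"ry": 0,"rz": 0,"hand": 1},{"x": 0,"y": -95,"z": -12,"rx": 0,"ry": 0,"rz": 0,"hand": 1}]}}

```text
clock: 13.92
tcp_pos: [0.652, -0.0171, 0.1059]
orientation: [-0.0, 0.139, 0.99, 0.0]
wrist_force: [-0.5, 0.5, 1.5]
finger_gap: -0.0
```

```bash
python3 to.py .6518,-.0181,.104; python3 -c "
from h import *
p=cam('side');cv2.imwrite('pics/a5.png',cv2.resize(p['image'][120:260,250:410,::-1],None,fx=4,fy=4,interpolation=2))"
```

```text
t 13.925 tcp [ 0.652  -0.0171  0.1059] f [-0.47  0.48  1.46] gap -1.964890718582118e-05
rotvec to down-aligned y=(.277,.961):
[ 0.02 -0.04  0.05]
.6518,-.0181,.104 [-0.1 -1.   1.9]
```

View pics/a5.png

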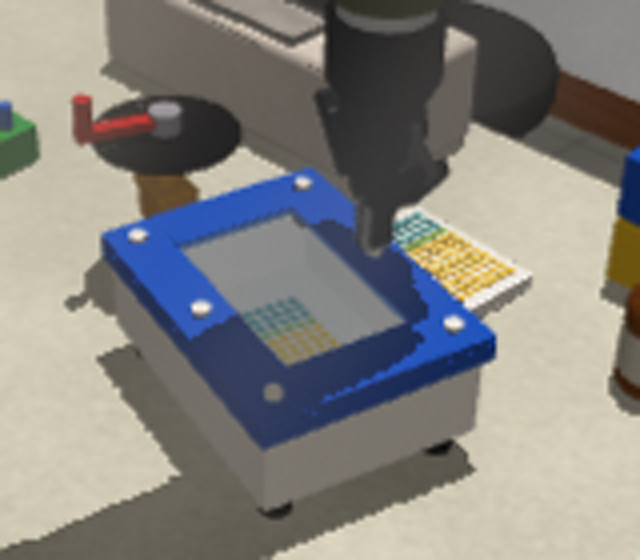

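Call:
{"op": "arm_command", "data": {"motion": [{"x": 0,"y": -1,"z": 2,"rx": 0,"ry": 0,"rz": 0,"hand": 1},{"x": 0,"y": -1,"z": 3,"rx": 0,"ry": 0,"rz": 0,"hand": 1},{"x": 0,"y": -1,"z": 4,"rx": 0,"ry": 0,"rz": 0,"hand": 1}]}}

```text
clock: 14.35
tcp_pos: [0.6524, -0.0179, 0.1044]
orientation: [0.001, 0.139, 0.99, 0.001]
wrist_force: [-3.1, 3.2, 11.2]
finger_gap: 0.0001
```

Call:
{"op": "arm_command", "data": {"motion": [{"x": 0,"y": 0,"z": 0.7,"rx": 0,"ry": 0,"rz": 0,"hand": 1},{"x": 0,"y": 0,"z": 1.4,"rx": 0,"ry": 0,"rz": 0,"hand": 1}]}}

```text
clock: 14.6
tcp_pos: [0.6525, -0.0178, 0.1034]
orientation: [0.001, 0.139, 0.99, 0.001]
wrist_force: [-3.5, 3.2, 11.9]
finger_gap: 0.0001
```

Call:
{"op": "arm_command", "data": {"motion": [{"x": 0,"y": 0,"z": 0.7,"rx": 0,"ry": 0,"rz": 0,"hand": 1},{"x": 0,"y": 0,"z": 1.4,"rx": 0,"ry": 0,"rz": 0,"hand": 1},{"x": 0,"y": 0,"z": 2.1,"rx": 0,"ry": 0,"rz": 0,"hand": 1}]}}

```text
clock: 14.98
tcp_pos: [0.6527, -0.0177, 0.1022]
orientation: [0.002, 0.139, 0.99, 0.001]
wrist_force: [-5.7, 3.5, 17.2]
finger_gap: 0.0001
```

Call:
{"op": "arm_command", "data": {"motion": [{"x": 0,"y": 0,"z": 0.7,"rx": 0,"ry": 0,"rz": 0,"hand": 1},{"x": 0,"y": 0,"z": 1.4,"rx": 0,"ry": 0,"rz": 0,"hand": 1}]}}

```text
clock: 15.22
tcp_pos: [0.6528, -0.0178, 0.1021]
orientation: [0.002, 0.139, 0.99, 0.001]
wrist_force: [-6.9, 3.8, 25.3]
finger_gap: -0.0002
```

Call:
{"op": "arm_command", "data": {"motion": [{"x": 0,"y": 0,"z": -20,"rx": 0,"ry": 0,"rz": 0,"hand": 1},{"x": 0,"y": -50,"z": -20,"rx": 0,"ry": 0,"rz": 0,"hand": 1},{"x": 0,"y": -95,"z": -20,"rx": 0,"ry": 0,"rz": 0,"hand": 1},{"x": 0,"y": -95,"z": -13,"rx": 0,"ry": 0,"rz": 0,"hand": 1},{"x": 0,"y": -95,"z": -11,"rx": 0,"ry": 0,"rz": 0,"hand": 1},{"x": 0,"y": -95,"z": -11,"rx": 0,"ry": 0,"rz": 0,"hand": 1}]}}

```text
clock: 15.98
tcp_pos: [0.6255, -0.1093, 0.108]
orientation: [-0.0, 0.139, 0.99, 0.0]
wrist_force: [0.6, 0.0, 0.5]
finger_gap: 0.0002
```

```bash
python3 to.py .6256,-.1094,.104; python3 -c "
from h import *
p=cam('side');cv2.imwrite('pics/a6.png',cv2.resize(p['image'][120:260,250:410,::-1],None,fx=4,fy=4,interpolation=2))"
```

```text
t 15.975 tcp [ 0.6255 -0.1093  0.108 ] f [0.56 0.05 0.47] gap 0.00015533472631157265
rotvec to down-aligned y=(.277,.961):
[ 0.02 -0.04  0.06]
.6256,-.1094,.104 [-0.1 -0.1  4. ]
```

View pics/a6.png

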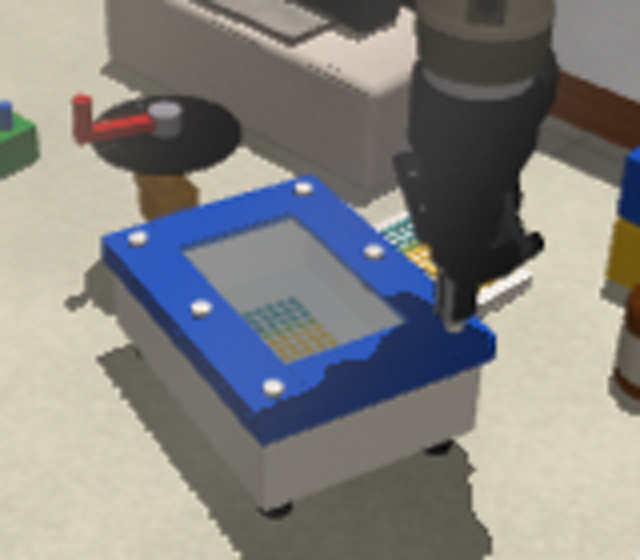

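Call:
{"op": "arm_command", "data": {"motion": [{"x": 0,"y": 0,"z": 3,"rx": 0,"ry": 0,"rz": 0,"hand": 1},{"x": 0,"y": 0,"z": 4,"rx": 0,"ry": 0,"rz": 0,"hand": 1},{"x": 0,"y": 0,"z": 5,"rx": 0,"ry": 0,"rz": 0,"hand": 1}]}}

```text
clock: 16.4
tcp_pos: [0.6259, -0.1098, 0.1047]
orientation: [0.001, 0.14, 0.99, 0.0]
wrist_force: [-2.4, 3.2, 10.7]
finger_gap: 0.0002
```

Call:
{"op": "arm_command", "data": {"motion": [{"x": 0,"y": 0,"z": 0.7,"rx": 0,"ry": 0,"rz": 0,"hand": 1},{"x": 0,"y": 0,"z": 1.4,"rx": 0,"ry": 0,"rz": 0,"hand": 1}]}}

```text
clock: 16.65
tcp_pos: [0.626, -0.1098, 0.1045]
orientation: [0.001, 0.139, 0.99, 0.0]
wrist_force: [-3.5, 4.4, 14.3]
finger_gap: -0.0002
```

Call:
{"op": "arm_command", "data": {"motion": [{"x": 0,"y": 0,"z": 0.7,"rx": 0,"ry": 0,"rz": 0,"hand": 1},{"x": 0,"y": 0,"z": 1.4,"rx": 0,"ry": 0,"rz": 0,"hand": 1},{"x": 0,"y": 0,"z": 2.1,"rx": 0,"ry": 0,"rz": 0,"hand": 1}]}}

```text
clock: 17.02
tcp_pos: [0.6259, -0.11, 0.1027]
orientation: [0.001, 0.14, 0.99, 0.0]
wrist_force: [-4.3, 2.3, 15.0]
finger_gap: -0.0001
```

Call:
{"op": "arm_command", "data": {"motion": [{"x": 0,"y": 0,"z": 0.7,"rx": 0,"ry": 0,"rz": 0,"hand": 1},{"x": 0,"y": 0,"z": 1.4,"rx": 0,"ry": 0,"rz": 0,"hand": 1},{"x": 0,"y": 0,"z": 1.8,"rx": 0,"ry": 0,"rz": 0,"hand": 1}]}}

```text
clock: 17.4
tcp_pos: [0.6259, -0.1101, 0.1011]
orientation: [0.001, 0.14, 0.99, 0.0]
wrist_force: [-5.0, 2.9, 16.6]
finger_gap: -0.0003
```

Call:
{"op": "arm_command", "data": {"motion": [{"x": 0,"y": 0,"z": 0.7,"rx": 0,"ry": 0,"rz": 0,"hand": 1},{"x": 0,"y": 0,"z": 1.4,"rx": 0,"ry": 0,"rz": 0,"hand": 1},{"x": 0,"y": 0,"z": 1.8,"rx": 0,"ry": 0,"rz": 0,"hand": 1}]}}

```text
clock: 17.77
tcp_pos: [0.6259, -0.1103, 0.0996]
orientation: [0.001, 0.14, 0.99, -0.0]
wrist_force: [-6.1, 2.2, 17.5]
finger_gap: 0.0003
```

Call:
{"op": "arm_command", "data": {"motion": [{"x": 0,"y": 0,"z": 0.7,"rx": 0,"ry": 0,"rz": 0,"hand": 1},{"x": 0,"y": 0,"z": 1,"rx": 0,"ry": 0,"rz": 0,"hand": 1},{"x": 0,"y": 0,"z": 1,"rx": 0,"ry": 0,"rz": 0,"hand": 1}]}}

```text
clock: 18.15
tcp_pos: [0.6259, -0.1103, 0.0994]
orientation: [0.002, 0.14, 0.99, -0.0]
wrist_force: [-7.1, 2.6, 21.1]
finger_gap: -0.0001
```

Call:
{"op": "arm_command", "data": {"motion": [{"x": 0,"y": 0,"z": 1,"rx": 0,"ry": 0,"rz": 0,"hand": 1},{"x": 0,"y": 0,"z": 1,"rx": 0,"ry": 0,"rz": 0,"hand": 1}]}}

```text
clock: 18.4
tcp_pos: [0.626, -0.1103, 0.0991]
orientation: [0.002, 0.14, 0.99, -0.0]
wrist_force: [-7.7, 2.4, 24.2]
finger_gap: -0.0
```

Call:
{"op": "arm_command", "data": {"motion": [{"x": 0,"y": 0,"z": -20,"rx": 0,"ry": 0,"rz": 0,"hand": 1},{"x": 0,"y": 50,"z": -20,"rx": 0,"ry": 0,"rz": 0,"hand": 1},{"x": 0,"y": 95,"z": -20,"rx": 0,"ry": 0,"rz": 0,"hand": 1},{"x": 0,"y": 95,"z": -12,"rx": 0,"ry": 0,"rz": 0,"hand": 1},{"x": 0,"y": 95,"z": -10,"rx": 0,"ry": 0,"rz": 0,"hand": 1},{"x": 0,"y": 95,"z": -10,"rx": 0,"ry": 0,"rz": 0,"hand": 1}]}}

```text
clock: 19.15
tcp_pos: [0.6512, -0.0201, 0.1038]
orientation: [-0.001, 0.14, 0.99, -0.0]
wrist_force: [-0.5, -0.9, 0.0]
finger_gap: -0.0002
```

Call:
{"op": "arm_command", "data": {"motion": [{"x": 0,"y": 1.5,"z": 2,"rx": 0,"ry": 0,"rz": 0,"hand": 1},{"x": 0,"y": 1.5,"z": 3,"rx": 0,"ry": 0,"rz": 0,"hand": 1},{"x": 0,"y": 1.5,"z": 4,"rx": 0,"ry": 0,"rz": 0,"hand": 1}]}}

```text
clock: 19.52
tcp_pos: [0.6524, -0.0186, 0.1021]
orientation: [0.001, 0.14, 0.99, -0.0]
wrist_force: [-4.3, -1.1, 12.1]
finger_gap: 0.0
```

Call:
{"op": "arm_command", "data": {"motion": [{"x": 0,"y": 0,"z": 0.7,"rx": 0,"ry": 0,"rz": 0,"hand": 1},{"x": 0,"y": 0,"z": 1.4,"rx": 0,"ry": 0,"rz": 0,"hand": 1}]}}

```text
clock: 19.77
tcp_pos: [0.6525, -0.0187, 0.1013]
orientation: [0.001, 0.14, 0.99, -0.0]
wrist_force: [-4.8, -0.1, 12.7]
finger_gap: -0.0
```

Call:
{"op": "arm_command", "data": {"motion": [{"x": 0,"y": 0,"z": 0.7,"rx": 0,"ry": 0,"rz": 0,"hand": 1},{"x": 0,"y": 0,"z": 1.4,"rx": 0,"ry": 0,"rz": 0,"hand": 1}]}}

```text
clock: 20.02
tcp_pos: [0.6526, -0.0187, 0.1]
orientation: [0.001, 0.14, 0.99, -0.0]
wrist_force: [-4.1, -0.2, 12.1]
finger_gap: 0.0
```

Call:
{"op": "arm_command", "data": {"motion": [{"x": 0,"y": 0,"z": 0.7,"rx": 0,"ry": 0,"rz": 0,"hand": 1},{"x": 0,"y": 0,"z": 1.4,"rx": 0,"ry": 0,"rz": 0,"hand": 1}]}}

```text
clock: 20.27
tcp_pos: [0.6526, -0.0187, 0.0995]
orientation: [0.002, 0.14, 0.99, -0.0]
wrist_force: [-6.8, -0.6, 18.8]
finger_gap: -0.0001
```

Call:
{"op": "arm_command", "data": {"motion": [{"x": 0,"y": 0,"z": 0.7,"rx": 0,"ry": 0,"rz": 0,"hand": 1},{"x": 0,"y": 0,"z": 1.4,"rx": 0,"ry": 0,"rz": 0,"hand": 1},{"x": 0,"y": 0,"z": 1.4,"rx": 0,"ry": 0,"rz": 0,"hand": 1}]}}

```text
clock: 20.65
tcp_pos: [0.6527, -0.0187, 0.0994]
orientation: [0.002, 0.14, 0.99, -0.001]
wrist_force: [-8.6, 0.4, 21.8]
finger_gap: -0.0004
```

Call:
{"op": "arm_command", "data": {"motion": [{"x": 0,"y": 0,"z": -20,"rx": 0,"ry": 0,"rz": 0,"hand": 1},{"x": 60,"y": 0,"z": -20,"rx": 0,"ry": 0,"rz": 0,"hand": 1},{"x": 120,"y": 0,"z": -20,"rx": 0,"ry": 0,"rz": 0,"hand": 1},{"x": 132,"y": 0,"z": -14,"rx": 0,"ry": 0,"rz": 0,"hand": 1},{"x": 132,"y": 0,"z": -10,"rx": 0,"ry": 0,"rz": 0,"hand": 1},{"x": 132,"y": 0,"z": -10,"rx": 0,"ry": 0,"rz": 0,"hand": 1},{"x": 132,"y": 0,"z": -10,"rx": 0,"ry": 0,"rz": 0,"hand": 1}]}}

```text
clock: 21.52
tcp_pos: [0.5267, 0.0183, 0.1048]
orientation: [0.0, 0.14, 0.99, 0.0]
wrist_force: [0.6, 0.2, 0.2]
finger_gap: 0.0002
```

```bash
python3 to.py .525,.0184,.104; python3 -c "
from h import *
p=cam('side');cv2.imwrite('pics/a7.png',cv2.resize(p['image'][120:260,250:410,::-1],None,fx=4,fy=4,interpolation=2))"
```

```text
t 21.525 tcp [0.5267 0.0183 0.1048] f [0.64 0.24 0.16] gap 0.00024925238288596706
rotvec to down-aligned y=(.277,.961):
[ 0.01  0.05 -0.06]
.525,.0184,.104 [ 1.6 -0.4  0.8]
```

View pics/a7.png

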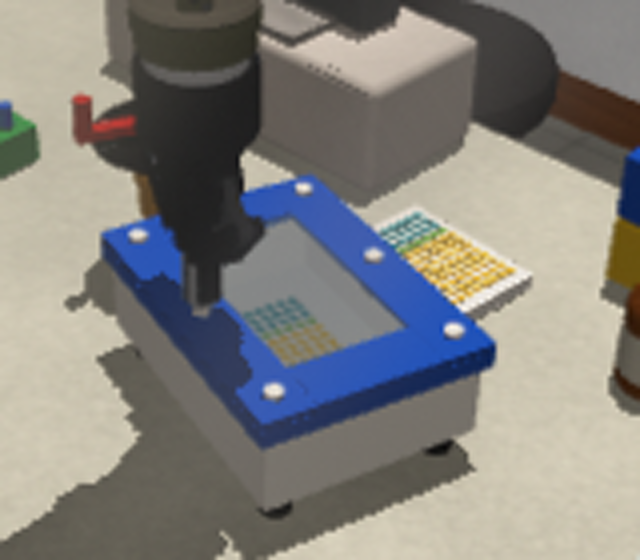

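Call:
{"op": "arm_command", "data": {"motion": [{"x": 1,"y": 0,"z": 3,"rx": 0,"ry": 0,"rz": 0,"hand": 1},{"x": 1,"y": 0,"z": 4,"rx": 0,"ry": 0,"rz": 0,"hand": 1},{"x": 1,"y": 0,"z": 5,"rx": 0,"ry": 0,"rz": 0,"hand": 1}]}}

```text
clock: 21.95
tcp_pos: [0.5256, 0.0187, 0.1015]
orientation: [0.001, 0.14, 0.99, -0.0]
wrist_force: [-2.9, -0.2, 14.6]
finger_gap: -0.0001
```

Call:
{"op": "arm_command", "data": {"motion": [{"x": 0,"y": 0,"z": 0.7,"rx": 0,"ry": 0,"rz": 0,"hand": 1},{"x": 0,"y": 0,"z": 1.4,"rx": 0,"ry": 0,"rz": 0,"hand": 1}]}}

```text
clock: 22.2
tcp_pos: [0.5255, 0.0188, 0.1004]
orientation: [0.001, 0.14, 0.99, -0.0]
wrist_force: [-3.9, -0.4, 13.7]
finger_gap: -0.0
```

Call:
{"op": "arm_command", "data": {"motion": [{"x": 0,"y": 0,"z": 0.7,"rx": 0,"ry": 0,"rz": 0,"hand": 1},{"x": 0,"y": 0,"z": 1.4,"rx": 0,"ry": 0,"rz": 0,"hand": 1}]}}

```text
clock: 22.45
tcp_pos: [0.5255, 0.0188, 0.0995]
orientation: [0.002, 0.14, 0.99, -0.0]
wrist_force: [-6.0, -0.2, 22.4]
finger_gap: 0.0003
```

Call:
{"op": "arm_command", "data": {"motion": [{"x": 0,"y": 0,"z": 0.7,"rx": 0,"ry": 0,"rz": 0,"hand": 1},{"x": 0,"y": 0,"z": 1.4,"rx": 0,"ry": 0,"rz": 0,"hand": 1},{"x": 0,"y": 0,"z": 1.4,"rx": 0,"ry": 0,"rz": 0,"hand": 1}]}}

```text
clock: 22.82
tcp_pos: [0.5255, 0.0188, 0.0994]
orientation: [0.002, 0.14, 0.99, -0.0]
wrist_force: [-7.5, 0.1, 27.9]
finger_gap: -0.0001
```

Call:
{"op": "arm_command", "data": {"motion": [{"x": 0,"y": 0,"z": -16,"rx": 0,"ry": 0,"rz": 0,"hand": 1},{"x": 0,"y": -50,"z": -16,"rx": 0,"ry": 0,"rz": 0,"hand": 1},{"x": 0,"y": -95,"z": -16,"rx": 0,"ry": 0,"rz": 0,"hand": 1},{"x": 0,"y": -95,"z": -9,"rx": 0,"ry": 0,"rz": 0,"hand": 1},{"x": 0,"y": -95,"z": -5,"rx": 0,"ry": 0,"rz": 0,"hand": 1},{"x": 0,"y": -95,"z": -3,"rx": 0,"ry": 0,"rz": 0,"hand": 1},{"x": 0,"y": -95,"z": -2,"rx": 0,"ry": 0,"rz": 0,"hand": 1}]}}

```text
clock: 23.7
tcp_pos: [0.498, -0.072, 0.0991]
orientation: [0.0, 0.139, 0.99, -0.001]
wrist_force: [-7.1, -2.3, 20.1]
finger_gap: 0.0003
```

Call:
{"op": "arm_command", "data": {"motion": [{"x": 0,"y": 0,"z": 0.7,"rx": 0,"ry": 0,"rz": 0,"hand": 1},{"x": 0,"y": 0,"z": 1.4,"rx": 0,"ry": 0,"rz": 0,"hand": 1}]}}

```text
clock: 23.95
tcp_pos: [0.4981, -0.072, 0.0988]
orientation: [0.0, 0.139, 0.99, -0.001]
wrist_force: [-11.3, -1.2, 28.0]
finger_gap: 0.0001
```

Call:
{"op": "arm_command", "data": {"motion": [{"x": 0,"y": 0,"z": -16,"rx": 0,"ry": 0,"rz": 0,"hand": 1},{"x": 0,"y": 60,"z": -16,"rx": 0,"ry": 0,"rz": 0,"hand": 1},{"x": 0,"y": 120,"z": -16,"rx": 0,"ry": 0,"rz": 0,"hand": 1},{"x": 0,"y": 180,"z": -16,"rx": 0,"ry": 0,"rz": 0,"hand": 1},{"x": 0,"y": 190,"z": -10,"rx": 0,"ry": 0,"rz": 0,"hand": 1},{"x": 0,"y": 190,"z": -5,"rx": 0,"ry": 0,"rz": 0,"hand": 1},{"x": 0,"y": 190,"z": -3,"rx": 0,"ry": 0,"rz": 0,"hand": 1},{"x": 0,"y": 190,"z": -2,"rx": 0,"ry": 0,"rz": 0,"hand": 1}]}}

```text
clock: 24.95
tcp_pos: [0.5502, 0.111, 0.0994]
orientation: [-0.0, 0.14, 0.99, 0.002]
wrist_force: [-4.9, 6.1, 15.3]
finger_gap: 0.0004
```

Call:
{"op": "arm_command", "data": {"motion": [{"x": 0,"y": 0,"z": 0.7,"rx": 0,"ry": 0,"rz": 0,"hand": 1},{"x": 0,"y": 0,"z": 1.4,"rx": 0,"ry": 0,"rz": 0,"hand": 1}]}}

```text
clock: 25.2
tcp_pos: [0.5502, 0.1111, 0.0991]
orientation: [0.0, 0.14, 0.99, 0.002]
wrist_force: [-7.3, 7.8, 19.2]
finger_gap: 0.0001
```

Call:
{"op": "arm_command", "data": {"motion": [{"x": 0,"y": 0,"z": 0.8,"rx": 0,"ry": 0,"rz": 0,"hand": 1},{"x": 0,"y": 0,"z": 1.4,"rx": 0,"ry": 0,"rz": 0,"hand": 1},{"x": 0,"y": 0,"z": 1.4,"rx": 0,"ry": 0,"rz": 0,"hand": 1}]}}

```text
clock: 25.58
tcp_pos: [0.5503, 0.1111, 0.0988]
orientation: [0.001, 0.14, 0.99, 0.002]
wrist_force: [-7.7, 7.3, 24.5]
finger_gap: -0.0004
```

Call:
{"op": "arm_command", "data": {"motion": [{"x": 0,"y": 0,"z": -18,"rx": 0,"ry": 0,"rz": 0,"hand": 1},{"x": -60,"y": 0,"z": -18,"rx": 0,"ry": 0,"rz": 0,"hand": 1},{"x": -120,"y": 0,"z": -18,"rx": 0,"ry": 0,"rz": 0,"hand": 1},{"x": -133,"y": -1,"z": -13,"rx": 0,"ry": 0,"rz": 0,"hand": 1},{"x": -133,"y": -1,"z": -7,"rx": 0,"ry": 0,"rz": 0,"hand": 1},{"x": -133,"y": -1,"z": -4,"rx": 0,"ry": 0,"rz": 0,"hand": 1},{"x": -133,"y": -1,"z": -3,"rx": 0,"ry": 0,"rz": 0,"hand": 1}]}}

```text
clock: 26.45
tcp_pos: [0.6769, 0.0715, 0.0996]
orientation: [0.0, 0.14, 0.99, -0.001]
wrist_force: [-1.3, -3.7, 7.6]
finger_gap: -0.0003
```

Call:
{"op": "arm_command", "data": {"motion": [{"x": 0,"y": 0,"z": 0.8,"rx": 0,"ry": 0,"rz": 0,"hand": 1},{"x": 0,"y": 0,"z": 1.4,"rx": 0,"ry": 0,"rz": 0,"hand": 1}]}}

```text
clock: 26.7
tcp_pos: [0.6769, 0.0715, 0.0995]
orientation: [0.001, 0.14, 0.99, -0.001]
wrist_force: [-3.7, -3.1, 12.9]
finger_gap: 0.0005
```

Call:
{"op": "arm_command", "data": {"motion": [{"x": 0,"y": 0,"z": 0.8,"rx": 0,"ry": 0,"rz": 0,"hand": 1},{"x": 0,"y": 0,"z": 1.6,"rx": 0,"ry": 0,"rz": 0,"hand": 1},{"x": 0,"y": 0,"z": 2,"rx": 0,"ry": 0,"rz": 0,"hand": 1}]}}

```text
clock: 27.08
tcp_pos: [0.677, 0.0716, 0.0991]
orientation: [0.001, 0.14, 0.99, -0.001]
wrist_force: [-5.3, -3.9, 18.0]
finger_gap: -0.0003
```

Call:
{"op": "arm_command", "data": {"motion": [{"x": 0,"y": 0,"z": 0.8,"rx": 0,"ry": 0,"rz": 0,"hand": 1},{"x": 0,"y": 0,"z": 0.8,"rx": 0,"ry": 0,"rz": 0,"hand": 1}]}}

```text
clock: 27.32
tcp_pos: [0.677, 0.0716, 0.0989]
orientation: [0.002, 0.14, 0.99, -0.001]
wrist_force: [-6.0, -4.5, 20.0]
finger_gap: -0.0
```

Call:
{"op": "arm_command", "data": {"motion": [{"x": 0,"y": 0,"z": -20,"rx": 0,"ry": 0,"rz": 0,"hand": 1},{"x": 0,"y": -60,"z": -20,"rx": 0,"ry": 0,"rz": 0,"hand": 1},{"x": 0,"y": -120,"z": -20,"rx": 0,"ry": 0,"rz": 0,"hand": 1},{"x": 0,"y": -180,"z": -20,"rx": 0,"ry": 0,"rz": 0,"hand": 1},{"x": 0,"y": -189,"z": -14,"rx": 0,"ry": 0,"rz": 0,"hand": 1},{"x": 0,"y": -189,"z": -7,"rx": 0,"ry": 0,"rz": 0,"hand": 1},{"x": 0,"y": -189,"z": -5,"rx": 0,"ry": 0,"rz": 0,"hand": 1},{"x": 0,"y": -189,"z": -4,"rx": 0,"ry": 0,"rz": 0,"hand": 1}]}}

```text
clock: 28.32
tcp_pos: [0.625, -0.1078, 0.0992]
orientation: [-0.001, 0.139, 0.99, -0.001]
wrist_force: [-7.0, -2.2, 14.3]
finger_gap: 0.0002
```

Call:
{"op": "arm_command", "data": {"motion": [{"x": 0,"y": 0,"z": 0.8,"rx": 0,"ry": 0,"rz": 0,"hand": 1},{"x": 0,"y": 0,"z": 1.6,"rx": 0,"ry": 0,"rz": 0,"hand": 1}]}}

```text
clock: 28.58
tcp_pos: [0.625, -0.1079, 0.0991]
orientation: [-0.0, 0.139, 0.99, -0.001]
wrist_force: [-9.0, -1.2, 20.6]
finger_gap: 0.0003
```

Call:
{"op": "arm_command", "data": {"motion": [{"x": 0,"y": 0,"z": 0.8,"rx": 0,"ry": 0,"rz": 0,"hand": 1},{"x": 0,"y": 0,"z": 1.4,"rx": 0,"ry": 0,"rz": 0,"hand": 1}]}}

```text
clock: 28.82
tcp_pos: [0.625, -0.1079, 0.0988]
orientation: [0.0, 0.139, 0.99, -0.001]
wrist_force: [-11.7, -1.5, 24.9]
finger_gap: 0.0001
```

Call:
{"op": "arm_command", "data": {"motion": [{"x": 0,"y": 0,"z": -20,"rx": 0,"ry": 0,"rz": 0,"hand": 1},{"x": 0,"y": 60,"z": -20,"rx": 0,"ry": 0,"rz": 0,"hand": 1},{"x": 0,"y": 95,"z": -20,"rx": 0,"ry": 0,"rz": 0,"hand": 1},{"x": 0,"y": 95,"z": -14,"rx": 0,"ry": 0,"rz": 0,"hand": 1},{"x": 0,"y": 95,"z": -7,"rx": 0,"ry": 0,"rz": 0,"hand": 1},{"x": 0,"y": 95,"z": -4,"rx": 0,"ry": 0,"rz": 0,"hand": 1},{"x": 0,"y": 95,"z": -3,"rx": 0,"ry": 0,"rz": 0,"hand": 1}]}}

```text
clock: 29.7
tcp_pos: [0.6515, -0.0172, 0.0992]
orientation: [-0.0, 0.14, 0.99, 0.001]
wrist_force: [-4.8, 4.5, 12.5]
finger_gap: -0.0001
```

Call:
{"op": "arm_command", "data": {"motion": [{"x": 0,"y": 0,"z": 0.8,"rx": 0,"ry": 0,"rz": 0,"hand": 1},{"x": 0,"y": 0,"z": 1.6,"rx": 0,"ry": 0,"rz": 0,"hand": 1},{"x": 0,"y": 0,"z": 2.4,"rx": 0,"ry": 0,"rz": 0,"hand": 1}]}}

```text
clock: 30.08
tcp_pos: [0.6516, -0.0172, 0.099]
orientation: [0.001, 0.14, 0.99, 0.001]
wrist_force: [-9.5, 5.7, 22.8]
finger_gap: -0.0
```

Call:
{"op": "arm_command", "data": {"motion": [{"x": 0,"y": 0,"z": 0.8,"rx": 0,"ry": 0,"rz": 0,"hand": 1},{"x": 0,"y": 0,"z": 1.4,"rx": 0,"ry": 0,"rz": 0,"hand": 1},{"x": 0,"y": 0,"z": 1.4,"rx": 0,"ry": 0,"rz": 0,"hand": 1}]}}

```text
clock: 30.45
tcp_pos: [0.6517, -0.0172, 0.0989]
orientation: [0.001, 0.14, 0.99, 0.001]
wrist_force: [-9.9, 5.8, 24.9]
finger_gap: -0.0001
```

Call:
{"op": "arm_command", "data": {"motion": [{"x": 0,"y": 0,"z": -20,"rx": 0,"ry": 0,"rz": 0,"hand": 1},{"x": 60,"y": 0,"z": -20,"rx": 0,"ry": 0,"rz": 0,"hand": 1},{"x": 120,"y": 0,"z": -20,"rx": 0,"ry": 0,"rz": 0,"hand": 1},{"x": 132,"y": 0,"z": -14,"rx": 0,"ry": 0,"rz": 0,"hand": 1},{"x": 132,"y": 0,"z": -7,"rx": 0,"ry": 0,"rz": 0,"hand": 1},{"x": 132,"y": 0,"z": -4.5,"rx": 0,"ry": 0,"rz": 0,"hand": 1},{"x": 132,"y": 0,"z": -4,"rx": 0,"ry": 0,"rz": 0,"hand": 1}]}}

```text
clock: 31.32
tcp_pos: [0.5254, 0.0181, 0.0991]
orientation: [-0.001, 0.14, 0.99, -0.0]
wrist_force: [-7.9, 0.7, 14.7]
finger_gap: 0.0002
```

Call:
{"op": "arm_command", "data": {"motion": [{"x": 0,"y": 0,"z": 0.8,"rx": 0,"ry": 0,"rz": 0,"hand": 1},{"x": 0,"y": 0,"z": 1.6,"rx": 0,"ry": 0,"rz": 0,"hand": 1}]}}

```text
clock: 31.58
tcp_pos: [0.5255, 0.0181, 0.0989]
orientation: [-0.0, 0.14, 0.99, -0.0]
wrist_force: [-12.4, 0.2, 27.2]
finger_gap: -0.0003
```

Call:
{"op": "arm_command", "data": {"motion": [{"x": 0,"y": 0,"z": -50,"rx": 0,"ry": 0,"rz": 0,"hand": 1},{"x": 0,"y": 0,"z": -112,"rx": 0,"ry": 0,"rz": 0,"hand": -0.2},{"x": 0,"y": 30,"z": -112,"rx": 0,"ry": 0,"rz": 0,"hand": -0.2},{"x": 0,"y": 30,"z": -112,"rx": 0,"ry": 0,"rz": 0,"hand": -0.2}]}}

```text
clock: 32.08
tcp_pos: [0.5358, 0.0479, 0.2093]
orientation: [0.001, 0.139, 0.99, 0.0]
wrist_force: [-0.3, 0.1, 0.0]
finger_gap: 0.051
```

```bash
cat > post.py <<'E'
from h import *
import sys
tag=sys.argv[1]
stem=np.array([.6397,.178]);th0=-.2803
for n in ['scene','side']:
    p=cam(n);im=p['image'];hsv=cv2.cvtColor(im,cv2.COLOR_RGB2HSV)
    m=(((hsv[...,0]<8)|(hsv[...,0]>172))&(hsv[...,1]>140)&(hsv[...,2]>70)).astype(np.uint8)
    m[:, :250]=0; m[:120]=0; m[260:]=0; m[:,460:]=0
    w=cloud(p); ys,xs=np.nonzero(m); print(n,len(xs),xs.min(),xs.max(),ys.min(),ys.max())
    W=w[ys,xs]; hi=W[(W[:,2]>.139)&(W[:,2]<.175)]
    print(' post pts',len(hi),np.round(np.nanmedian(hi,0),4),' topmax',np.nanmax(W[:,2]))
    # top rows pixel
    tp=(xs[ys<=ys.min()+1].mean(),ys.min()); print(' top px',tp,np.round(onplane(p,tp,.1595),4))
    for th in (0,.1,.2,.785):
        d=np.array([-np.cos(th),np.sin(th)])*.062; c,s=np.cos(th0),np.sin(th0)
        q=stem+[c*d[0]-s*d[1],s*d[0]+c*d[1]]
        print(' th',th,np.round(q,4),'px top',np.round(proj(p,[*q,.1595])[0],1),'bot',np.round(proj(p,[*q,.1255])[0],1))
    print(' stem px',proj(p,[*stem,.1345]))
    u0,v0=(370,140) if n=='scene' else (255,120)
    cv2.imwrite(f'pics/{tag}_{n}.png',cv2.resize(im[v0:v0+90,u0:u0+100,::-1],None,fx=6,fy=6,interpolation=2))
E
python3 post.py v0; python3 to.py .58,.195,.1375
```

```text
scene 78 396 403 161 181
 post pts 21 [0.5883 0.1993 0.1558]  topmax 0.1623224505102431
 top px (np.float64(399.2), np.int64(161)) [0.5807 0.2034 0.1595]
 th 0 [0.5801 0.1952] px top [396.7 161.9] bot [394.8 170.3]
 th 0.1 [0.5821 0.201 ] px top [398.8 161.6] bot [396.9 170. ]
 th 0.2 [0.5847 0.2066] px top [401.  161.5] bot [399.  169.9]
 th 0.785 [0.6097 0.2322] px top [413.9 163.9] bot [411.6 172.3]
 stem px [[403.16123513 184.16918537]]
side 37 269 286 144 152
 post pts 6 [0.5817 0.2012 0.1586]  topmax 0.2149017506694691
 top px (np.float64(270.0), np.int64(144)) [0.5817 0.2021 0.1595]
 th 0 [0.5801 0.1952] px top [271.1 145.1] bot [271.9 155.4]
 th 0.1 [0.5821 0.201 ] px top [270.4 144.1] bot [271.1 154.4]
 th 0.2 [0.5847 0.2066] px top [269.8 143.1] bot [270.6 153.4]
 th 0.785 [0.6097 0.2322] px top [270.8 137.1] bot [271.5 147.3]
 stem px [[291.11998553 147.59124489]]
t 32.175 tcp [0.5341 0.0471 0.2079] f [0.25 0.5  0.89] gap 0.051570222657878584
rotvec to down-aligned y=(.277,.961):
[-0.03 -0.05 -0.02]
.58,.195,.1375 [ -3.2 154.8  70.3]
```

View pics/v0_scene.png

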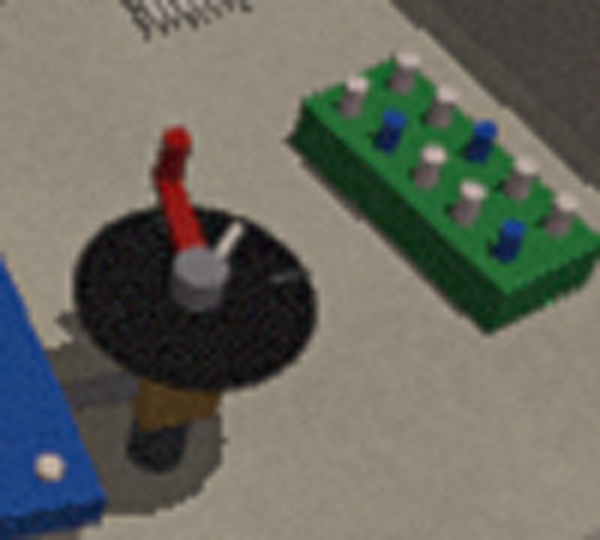

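```bash
python3 to.py .5825,.202,.2 .5825,.202,.1385
```

```text
t 32.175 tcp [0.5341 0.0471 0.2079] f [0.25 0.5  0.89] gap 0.051570222657878584
rotvec to down-aligned y=(.277,.961):
[-0.03 -0.05 -0.02]
.5825,.202,.2 [ -3.6 162.2   7.8]
.5825,.202,.1385 [ -3.6 162.3  69.3]
```

Call:
{"op": "arm_command", "data": {"motion": [{"x": -3,"y": 60,"z": 5,"rx": 0,"ry": 0,"rz": 0,"hand": -0.2},{"x": -3,"y": 120,"z": 5,"rx": 0,"ry": 0,"rz": 0,"hand": -0.2},{"x": -3,"y": 162,"z": 5,"rx": 0,"ry": 0,"rz": 0,"hand": -0.2},{"x": -3,"y": 162,"z": 20,"rx": 0,"ry": 0,"rz": 0,"hand": -0.2},{"x": -3,"y": 162,"z": 20,"rx": 0,"ry": 0,"rz": 0,"hand": -0.2}]}}

```text
clock: 32.8
tcp_pos: [0.58, 0.2012, 0.186]
orientation: [-0.002, 0.14, 0.99, -0.001]
wrist_force: [-0.8, 0.1, 0.8]
finger_gap: 0.0513
```

```bash
python3 to.py .5825,.202,.15 .5825,.202,.1385;python3 -c "
from h import *
p=cam('wrist','w1.png');p=cam('side');cv2.imwrite('pics/v1.png',cv2.resize(p['image'][80:200,220:340,::-1],None,fx=5,fy=5,interpolation=2))"
```

```text
t 32.8 tcp [0.58   0.2012 0.186 ] f [-0.76  0.14  0.83] gap 0.05127675251605083
rotvec to down-aligned y=(.277,.961):
[-0.16 -0.25 -0.05]
.5825,.202,.15 [-2.3  1.5 36. ]
.5825,.202,.1385 [-2.4  1.6 47.5]
```

View pics/w1.png

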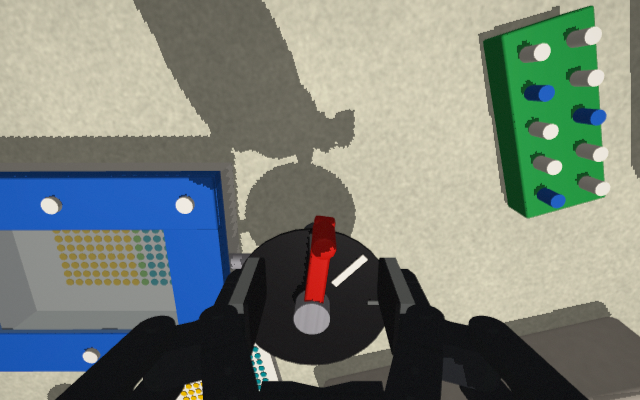

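View pics/v1.png

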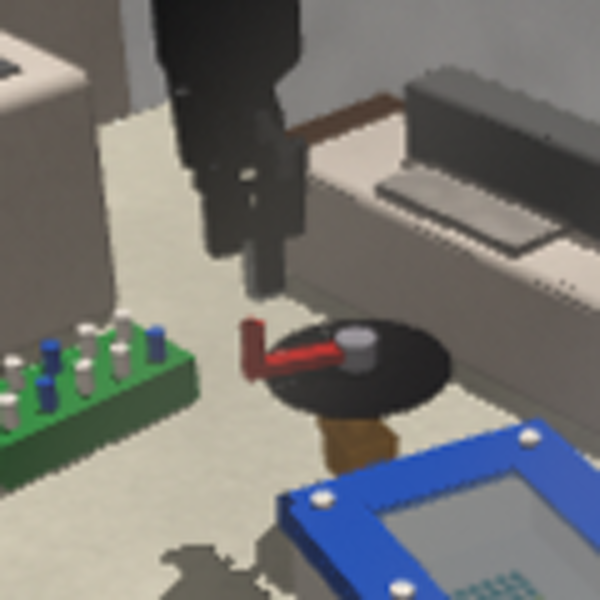

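Call:
{"op": "arm_command", "data": {"motion": [{"x": -1,"y": 1,"z": 20,"rx": 0,"ry": 0,"rz": 0,"hand": -0.2},{"x": -1,"y": 1,"z": 35,"rx": 0,"ry": 0,"rz": 0,"hand": -0.2},{"x": -1,"y": 1,"z": 45,"rx": 0,"ry": 0,"rz": 0,"hand": -0.2},{"x": -1,"y": 1,"z": 45,"rx": 0,"ry": 0,"rz": 0,"hand": -0.2}]}}

```text
clock: 33.4
tcp_pos: [0.5821, 0.2026, 0.1429]
orientation: [-0.001, 0.14, 0.99, -0.0]
wrist_force: [-0.7, -0.4, 0.5]
finger_gap: 0.0512
```

```bash
python3 to.py .5825,.202,.1385;python3 -c "
from h import *
p=cam('wrist','w2.png');p=cam('side');cv2.imwrite('pics/v2.png',cv2.resize(p['image'][80:200,220:340,::-1],None,fx=5,fy=5,interpolation=2))"
```

```text
t 33.4 tcp [0.5821 0.2026 0.1429] f [-0.71 -0.38  0.48] gap 0.05115072312944168
rotvec to down-aligned y=(.277,.961):
[-0.04 -0.08 -0.05]
.5825,.202,.1385 [-0.6 -0.5  4.4]
```

View pics/w2.png

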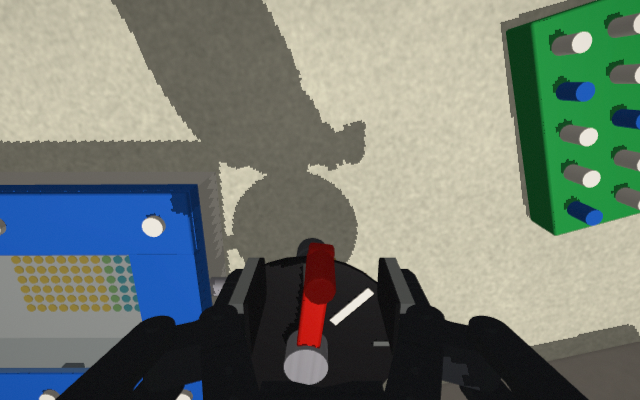

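View pics/v2.png

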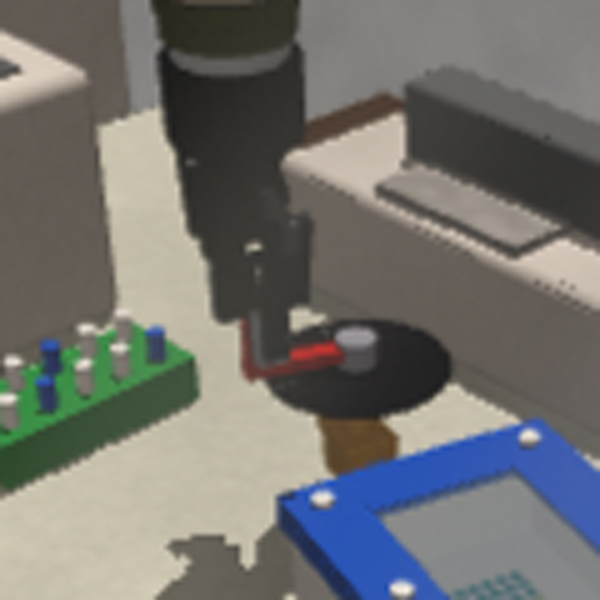

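Call:
{"op": "arm_command", "data": {"force": 20, "motion": [{"x": 0,"y": 0,"z": 5,"rx": 0,"ry": 0,"rz": 0,"hand": -0.2},{"x": 0,"y": 0,"z": 5,"rx": 0,"ry": 0,"rz": 0,"hand": 1},{"x": 0,"y": 0,"z": 5,"rx": 0,"ry": 0,"rz": 0,"hand": 1},{"x": 0,"y": 0,"z": 5,"rx": 0,"ry": 0,"rz": 0,"hand": 1},{"x": 0,"y": 0,"z": 5,"rx": 0,"ry": 0,"rz": 0,"hand": 1}]}}

```text
clock: 34.12
tcp_pos: [0.5827, 0.2031, 0.1388]
orientation: [0.0, 0.14, 0.99, 0.0]
wrist_force: [-1.0, -0.8, 0.7]
finger_gap: 0.0129
```

```bash
python3 to.py .6097,.2322,.1385
```

```text
t 34.125 tcp [0.5827 0.2031 0.1388] f [-1.   -0.82  0.75] gap 0.012869605465062904
rotvec to down-aligned y=(.277,.961):
[ 0.    0.01 -0.03]
.6097,.2322,.1385 [-17.9  35.5   0.3]
```

Call:
{"op": "arm_command", "data": {"motion": [{"x": -0.6,"y": 3.5,"z": 0,"rx": 0,"ry": 0,"rz": 0,"hand": 1},{"x": -1.4,"y": 7,"z": 0,"rx": 0,"ry": 0,"rz": 0,"hand": 1},{"x": -2.7,"y": 11.5,"z": 0,"rx": 0,"ry": 0,"rz": 0,"hand": 1},{"x": -4.3,"y": 15.8,"z": 0,"rx": 0,"ry": 0,"rz": 0,"hand": 1},{"x": -6.3,"y": 20,"z": 0,"rx": 0,"ry": 0,"rz": 0,"hand": 1},{"x": -8.6,"y": 24.1,"z": 0,"rx": 0,"ry": 0,"rz": 0,"hand": 1},{"x": -11.2,"y": 28,"z": 0,"rx": 0,"ry": 0,"rz": 0,"hand": 1},{"x": -14,"y": 31.6,"z": 0,"rx": 0,"ry": 0,"rz": 0,"hand": 1},{"x": -17.6,"y": 35.5,"z": 0,"rx": 0,"ry": 0,"rz": 0,"hand": 1},{"x": -17.6,"y": 35.5,"z": 0,"rx": 0,"ry": 0,"rz": 0,"hand": 1}]}}

```text
clock: 35.38
tcp_pos: [0.6105, 0.2327, 0.1388]
orientation: [0.001, 0.14, 0.99, 0.0]
wrist_force: [-0.6, -2.6, 1.5]
finger_gap: 0.013
```

```bash
python3 to.py .6097,.2322,.1385; python3 -c "
from h import *
p=cam('wrist','w3.png')"
```

```text
t 35.375 tcp [0.6105 0.2327 0.1388] f [-0.59 -2.58  1.49] gap 0.012999267294959921
rotvec to down-aligned y=(.277,.961):
[ 0.06  0.07 -0.03]
.6097,.2322,.1385 [ 0.6 -0.7  0.3]
```

View pics/w3.png

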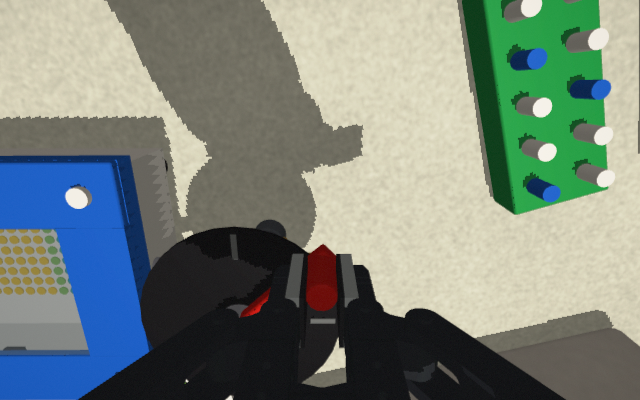

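Call:
{"op": "arm_command", "data": {"motion": [{"x": 0,"y": 0,"z": 0,"rx": 0,"ry": 0,"rz": 0,"hand": -0.2},{"x": 0,"y": 0,"z": 0,"rx": 0,"ry": 0,"rz": 0,"hand": -0.2},{"x": 0,"y": 0,"z": 0,"rx": 0,"ry": 0,"rz": 0,"hand": -0.2},{"x": 0,"y": 0,"z": -40,"rx": 0,"ry": 0,"rz": 0,"hand": -0.2},{"x": 0,"y": 0,"z": -90,"rx": 0,"ry": 0,"rz": 0,"hand": -0.2},{"x": 40,"y": 0,"z": -110,"rx": 0,"ry": 0,"rz": 0,"hand": -0.2},{"x": 100,"y": 0,"z": -110,"rx": 0,"ry": 0,"rz": 0,"hand": -0.2},{"x": 120,"y": 0,"z": -110,"rx": 0,"ry": 0,"rz": 0,"hand": -0.2}]}}

```text
clock: 36.42
tcp_pos: [0.4912, 0.2663, 0.2495]
orientation: [-0.0, 0.139, 0.99, 0.0]
wrist_force: [0.4, 0.9, 0.1]
finger_gap: 0.0512
```

```bash
python3 post.py v4; python3 -c "
from h import *
p=cam('wrist','w4.png');p=cam('side');cv2.imwrite('pics/s4.png',cv2.resize(p['image'][120:260,250:410,::-1],None,fx=4,fy=4,interpolation=2)); cam('scene','sc4.png')"
```

```text
scene 79 404 416 164 182
 post pts 23 [0.6171 0.2302 0.1574]  topmax 0.1629353376209596
 top px (np.float64(414.2857142857143), np.int64(164)) [0.6104 0.2331 0.1595]
 th 0 [0.5801 0.1952] px top [396.7 161.9] bot [394.8 170.3]
 th 0.1 [0.5821 0.201 ] px top [398.8 161.6] bot [396.9 170. ]
 th 0.2 [0.5847 0.2066] px top [401.  161.5] bot [399.  169.9]
 th 0.785 [0.6097 0.2322] px top [413.9 163.9] bot [411.6 172.3]
 stem px [[403.16123513 184.16918537]]
side 36 270 286 137 148
 post pts 6 [0.6099 0.2305 0.1585]  topmax 0.16021179055954568
 top px (np.float64(271.0), np.int64(137)) [0.6106 0.2323 0.1595]
 th 0 [0.5801 0.1952] px top [271.1 145.1] bot [271.9 155.4]
 th 0.1 [0.5821 0.201 ] px top [270.4 144.1] bot [271.1 154.4]
 th 0.2 [0.5847 0.2066] px top [269.8 143.1] bot [270.6 153.4]
 th 0.785 [0.6097 0.2322] px top [270.8 137.1] bot [271.5 147.3]
 stem px [[291.11998553 147.59124489]]
```

View pics/w4.png

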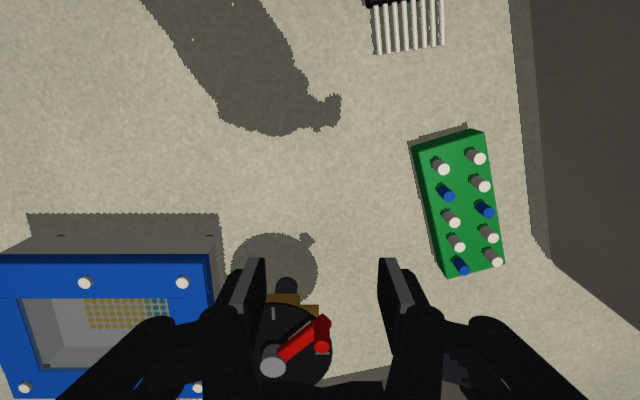

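View pics/v4_scene.png

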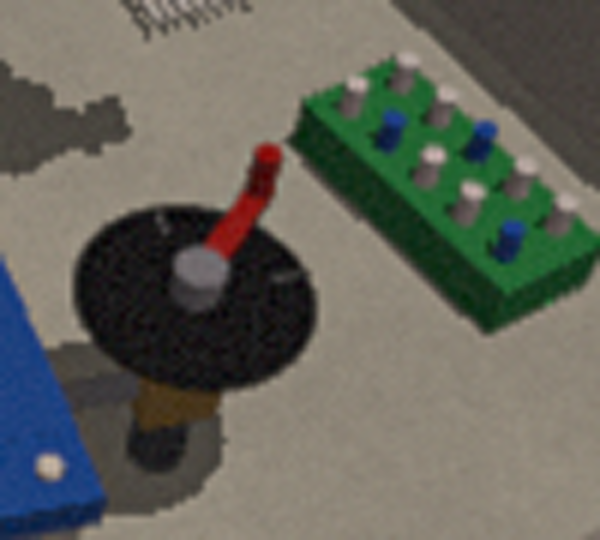

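View pics/s4.png

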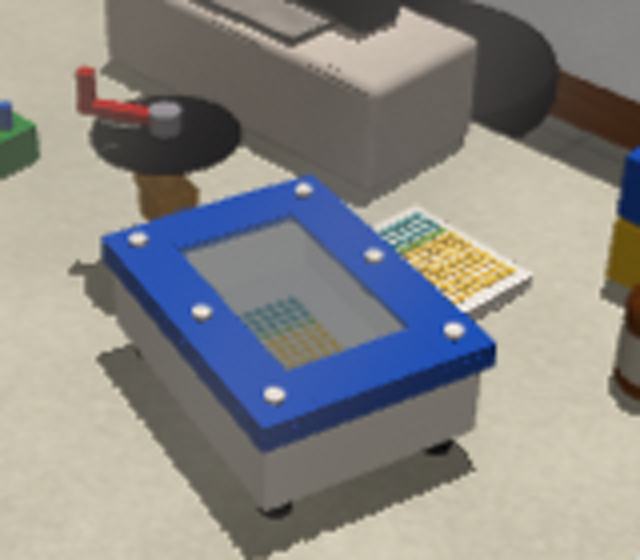

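```bash
cat > fit2.py <<'E'
from h import *
from scipy.optimize import least_squares
from scipy.spatial.transform import Rotation as Ro
P=np.array([[a,b,10] for a in(-66,66) for b in (-95,0,95)])/1000
A=[]
for n in('scene','side'):
    p=cam(n);g=proj(p,Ro.from_euler('z',-.2803).apply(P)+[.5885,.0002,.0893])
    lum=p['image'].astype(float)[...,0]
    uv=[]
    for u,v in g:
        i,j=int(round(u)),int(round(v));w=lum[j-4:j+5,i-4:i+5];w=np.clip(w-80,0,None)
        V,U=np.mgrid[j-4:j+5,i-4:i+5];uv.append([(w*U).sum()/w.sum(),(w*V).sum()/w.sum()])
    A.append((p,np.array(uv)))
W=lambda q:Ro.from_euler('zxy',q[3:6]).apply(P)+q[:3]
r=least_squares(lambda q:np.concatenate([(proj(p,W(q))-uv).ravel() for p,uv in A]),[.5885,0,.09,-.28,0,0],x_scale=[.01]*3+[.1]*3)
print(np.round(r.x,4),np.abs(r.fun).max());print(np.round(W(r.x)*1000,1)); print(get_state()['clock'])
E
python3 fit2.py
python3 - <<'E'
from h import *
p=cam('side');im=p['image'];hsv=cv2.cvtColor(im,cv2.COLOR_RGB2HSV)[190:260,260:390]
m=(hsv[...,0]>6)&(hsv[...,0]<22)&(hsv[...,1]>130)&(hsv[...,2]>80);print('orange px',m.sum(),np.argwhere(m)[:10])
E
```

```text
[ 5.877e-01 -1.000e-04  9.010e-02 -2.762e-01  1.740e-02  1.100e-02] 1.1698406685554232
[[ 498.4  -73.7   99.8]
 [ 524.3   17.7  101.1]
 [ 550.2  109.1  102.4]
 [ 625.3 -109.7   97.8]
 [ 651.3  -18.3   99.1]
 [ 677.2   73.1  100.4]]
36.775
orange px 11 [[  0  98]
 [  0 108]
 [  0 113]
 [  1 100]
 [  2 105]
 [  2 109]
 [  3 106]
 [  3 107]
 [  4 104]
 [  4 105]]
```

```bash
python3 - <<'E'
s=open('fit2.py').read()
s=s.replace("    uv=[]\n","    uv=[];hsv=cv2.cvtColor(p['image'],cv2.COLOR_RGB2HSV);wm=((hsv[...,1]<80)&(hsv[...,2]>150)).astype(np.uint8);nn,l,st,c=cv2.connectedComponentsWithStats(wm)\n")
i=s.index("        i,j=");j=s.index("    A.append")
s=s[:i]+"        k=np.argmin(np.hypot(*(c-[u,v]).T));uv.append(c[k]);print(n,st[k,4],np.round(c[k]-[u,v],1))\n"+s[j:]
open('fit3.py','w').write(s)
E
python3 fit3.py
```

```text
scene 8 [-0.3  0.8]
scene 9 [-0.4  0.5]
scene 6 [-0.2  0.8]
scene 12 [-0.3  0.8]
scene 10 [-0.4  0.7]
scene 9 [-0.1  0.4]
side 15 [-0.2  0.2]
side 12 [-0.3  0.1]
side 11 [-0.4  0.2]
side 13 [-0.3  0.3]
side 12 [-0.2  0.1]
side 8 [-0.2  0. ]
[ 5.886e-01  1.000e-04  8.790e-02 -2.798e-01  2.400e-03 -1.400e-03] 0.4852462974949958
[[ 498.9  -73.    97.6]
 [ 525.1   18.3   97.9]
 [ 551.3  109.6   98.1]
 [ 625.7 -109.4   97.7]
 [ 652.   -18.1   98. ]
 [ 678.2   73.2   98.2]]
36.925
```

```bash
python3 -c "
from workcell import *
print(hand_in(), get_state()['clock'])"
```

```text
the job is handed in; nothing more can be done
the job is handed in; nothing more can be done
```

I pressed the lid home at all six studs in two rounds. Then I gripped the red post, swung it along its arc, let go and backed the gripper clear. The job was handed in at about 37 s.

- **Press forces:** The highest force I read was about 35 N vertical, or 37 N in total, on the front-middle stud in the first round. Readings came only at the end of each move, so I didn't see the force in between.
- **Lid height:** On the last round all six studs stopped firmly at 98.8–99.0 mm TCP height under 20–28 N. A camera fit of the studs afterwards showed the lid about 5 mm lower than at the start and level to about 0.6 mm, which is near that fit's noise.
- **Disagreements:** The camera puts the unloaded studs about 1 mm below the touch heights, which is within calibration. A cruder first fit showed a tilt, which I put down to bad centroids because its residual was 1.2 px.
- **Weakest check:** The back-left stud was only pressed to 20 N in the last round.
- **Not checked:** I didn't look for the orange line from low down. A rough colour search in the side picture found 11 orange pixels, which I didn't follow up.
- **Valve:** The handle covers the white mark. The measured angle is about 0.79–0.80 rad, against 0.785.
- **Other things on the bench:** I kept clear of them. I noticed nothing moved in the pictures, but didn't measure their positions.

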